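# Put the hand planes back in their sloped till

### The arm

A 6-joint arm with a two-finger parallel gripper is mounted at the origin on the work surface. World frame = base frame: x ahead of the robot, y to its left, z up, the work surface at z = 0. Lengths are in mm, angles in rad, forces in N, time in s.
With the tool pointing down it reaches from about 300 to 850 mm from the base axis. Payload 4.2 kg.
Tool frame: the origin (TCP) lies at the very end of the fingers, on their centre line; the grasp point (between the pads) lies 19 mm behind it; x points along the fingers, z is the direction in which the jaws open and shut, and the axes are right-handed (so a half turn about x gives the same grasp; the last joint's range is limited). The gripper opens to 91 mm and grips with 3 to 60 N. Pads are 32 mm wide; open, the fingers measure 118 mm over their backs; the gripper's body (76 mm by 178 mm) begins 60 mm behind the grasp point.
Start: joints at [1.263, 0.32, 1.565, -0, 1.257, -0.02], TCP at [163.213, 551.37, 175.576] pointing down, gripper open.
Joint ranges: [-3.11, 3.11], [-0.84, 2.01], [0.21, 2.61], [-1.34, 4.49], [0.05, 2.63], [-2.56, 2.56]. Speed limits (rad/s): [2.57, 2.57, 3.14, 3.14, 3.14, 3.14].

### API

Orientations are given as a unit quaternion [x, y, z, w].
In Python, from rig import bot, eyes, models gives the robot as it stands. The module is installed in compiled form; this text tells all that it offers.
- The arm moves only by the tool send_rows, never from a script. Its argument "plan" is a list that holds one entry, the list of rows, each a list of 4 numbers: the shift along the tool's x, y, z in m, then the turn about the tool's x in degrees. A call has 1 to 5 rows; each row is the pose to reach, as a shift and turn from the pose commanded when the call began, along the tool's axes at that moment; what a row does not reach only later rows make up. A row lasts 1/12 s, in which the tool goes at most 41.7 mm and 7.16 degrees, less where a joint would pass 70% of its speed; a pose out of reach is approached as far as the arm can. A call with a gripper value outside its range is refused whole. "hand" is the opening in per cent of the stroke, from 0 (shut) to 100 (fully open), set as the call begins (left out, the last holds). The fingers move at their own pace and stop on an object; "squeeze" is the grip in N (left out, the last holds). Time passes only in rows, so rows that repeat a pose let the fingers close. It gives the time, the measured TCP pose, the force and the opening at its end, in the units of the state.
- bot.get_state(): the state, without advancing time (a new reading comes with each control period).
- eyes.camera(name): name is "scene" or "top" or "wrist"; returns a dict with "color" (400x640x3 uint8, red, green, blue), "camera_matrix" (3x3 intrinsics, pixels), "world_from_camera" (4x4, takes a point from camera to world coordinates); the wrist camera has in their place "mount" (4x4, takes a point from camera to tool coordinates, whose origin is the TCP and whose axes are the tool frame's). Camera axes: x right, y down, z forward; pixel columns grow to the right and rows downward; lengths in mm; the calibration is good to about 2 mm. A picture is of the moment at which its call begins: read the wrist's pose just before it. There is no depth.
- bot.finish_job(): hands the job in, once; it reports no verdict.
Trained networks look in the newest picture that a camera, given by its name, has taken for a name from the list of things; names that differ only in an ending like _2 or _b are one class to them, and where a whole thing is asked for, a point or a joint stands for the part that bears it (a point fixed in the world has none). Each returns a list of dicts, best first, with "score" (0 to 1); they miss things now and then, are a little off and sometimes report something else, mostly with a low value. They report only what shows in the picture. A call takes as long as a camera call. They do not tell look-alikes from the thing itself.
- models.spot_in(camera, label): "point" ([x, y, z] in mm, in world coordinates, good to about 4 mm: the middle of the surface that is visible of it).
The state is a dict: "time": time; "qpos": joint angles; "joint_vel": joint speeds; "effort": joint torques, N m; "tool_pos": TCP position; "tcp_rot": TCP orientation; "contact_force": force on the tool from outside, world axes, zero at the start; "moment": the same for the moment, N m; "width": opening from 0.0 (shut) to 1.0 (fully open).
Only numpy, scipy, OpenCV 4.12 (cv2) and the standard library are available. Lean on these libraries where they do the work, as an engineer would, in place of code of your own. Each camera call takes 0.05 s, during which the arm holds its last target.

### The job

Put the two hand planes lying on the bench back in the tilted plane till: the block plane in the wide empty bay, the slim shoulder plane in the narrow empty bay, toe first. Set each one down on its sole on the upper part of the board, a few centimetres short of the back stop, then slide it down the board on its sole until its toe rests against the stop, without dropping it or banging it against the stop. Leave each plane lying flat between its divider strips, and do not disturb the small plane already in the till or the mallet, wax tin and try square on the bench.

Things in the scene. Friction and masses are not known exactly. Their poses are not given: they have to be found in the camera images.
- board: The till's sloping wooden board, 250 mm long, 232 mm wide, fixed on a stand, falling away from the robot at 15 degrees to a back stop across its low end. Origin: on its face at the foot of the stop, midway across. x points down the slope to the stop, y across to the left, z squarely out of the face. The face runs from x = -250 mm (99 mm above the bench) to x = 0 (34 mm above it). Planes on it do not slide by themselves.
- stop: The back stop: a wooden bar 12 mm thick across the low end, standing 26 mm out of the board's face; its face towards the bays is at x = 0 of the board. Same origin and axes as the board.
- block_bay (a point): Point on the board's face at the foot of the stop, in the middle of the wide bay (70 mm, empty, y = +67 mm of the board); axes as the board's. The bays lie between four divider strips 14 mm wide and 10 mm high that run the board's full length, centred at y = +109, +25, -37 and -109 mm of the board.
- shoulder_bay (a point): Point on the board's face at the foot of the stop, in the middle of the narrow bay (48 mm, empty, y = -6 mm of the board); axes as the board's. The third bay, 58 mm wide, y = -73 mm, holds the small plane.
- block_plane_mid (a point): Centre of the block plane, 29 mm above its sole; x points to the toe, z up out of the sole. 165 mm long, 52 wide, 58 high, 0.75 kg: dark iron, flat sole, arched side cheeks, metal lever cap, round brass knob at the toe. Its flat cheeks, 52 mm apart, rise to 43 mm above the sole for x from -36 to +36 mm: grip there. It stands on its sole on the bench.
- block_plane_toe (a point): Middle of the front end of the block plane's sole, 82.5 mm ahead of its centre; axes as the plane's.
- block_plane_heel (a point): Middle of the rear end of the block plane's sole, 82.5 mm behind its centre; the heel's end face is 18 mm high; axes as the plane's.
- shoulder_plane_mid (a point): Centre of the shoulder plane, 31 mm above its sole; x points to the toe, z up out of the sole. 180 mm long, 28 wide, 62 high, 0.75 kg: slim dark iron body, round black finger hole in its front half, brass cap and small wheel at the heel. Flat sides 28 mm apart up to 50 mm above the sole for x from -46 to +54 mm: grip there. It stands on its sole on the bench.
- shoulder_plane_toe (a point): Middle of the front end of the shoulder plane's sole, 90 mm ahead of its centre; axes as the plane's.
- shoulder_plane_heel (a point): Middle of the rear end of the shoulder plane's sole, 90 mm behind its centre; the heel's end face is 30 mm high; axes as the plane's.
- block_plane: The block plane; origin in the middle of its sole, axes as at its centre.
- shoulder_plane: The shoulder plane; origin in the middle of its sole, axes as at its centre.
- small_plane: A small block plane, 120 mm long, 40 mm wide, 46 mm high, already home in the third bay; origin in the middle of its sole. Leave it.
- mallet: Wooden joiner's mallet lying on the bench, 240 mm long, head 105 mm wide and 75 mm high; origin under its handle. Leave it.
- wax_tin: Round flat metal tin of wax, 84 mm across, 45 mm high; origin under its centre. Leave it.
- try_square: Try square lying flat, wooden stock 110 mm, steel blade 150 mm; origin under the middle of the stock. Leave it.
There are look-alikes about, which are no part of the job. Leave any red look-alike of the shoulder_plane alone.

How it is judged (in metres and radians):
At the end, for the whole second after the job is handed in: Both planes at rest, flat on the board (sole within 4 mm at the toe, 5 mm at the heel), block plane in the wide bay, shoulder plane in the narrow one (toe within 14 mm of the bay's middle line), toe within 5 mm of the back stop; small plane within 15 mm of its place (x of block_plane_toe in the frame of board between -0.005 and 0.004 m and y of block_plane_toe in the frame of board between 0.053 and 0.081 m and z of block_plane_toe in the frame of board between -0.004 and 0.004 m and z of each of block_plane_heel, shoulder_plane_heel in the frame of board below 0.005 m and x of each of block_plane_heel, shoulder_plane_heel in the frame of board below -0.1 m and linear speed of each of block_plane, shoulder_plane below 0.01 m/s and x of shoulder_plane_toe in the frame of board between -0.005 and 0.004 m and y of shoulder_plane_toe in the frame of board between -0.02 and 0.008 m and z of shoulder_plane_toe in the frame of board between -0.004 and 0.004 m and distance of small_plane from where it was at the start of the episode below 0.015 m); the robot touches nothing.
It fails at once if a plane is lowered straight down against the stop: its toe 12 to 45 mm above the board in the last 15 mm before the stop, in place of sliding down on its sole ((x of block_plane_toe in the frame of board between -0.015 and 0.02 m and y of block_plane_toe in the frame of board between 0.037 and 0.097 m and z of block_plane_toe in the frame of board between 0.012 and 0.045 m) or (x of shoulder_plane_toe in the frame of board between -0.015 and 0.02 m and y of shoulder_plane_toe in the frame of board between -0.036 and 0.024 m and z of shoulder_plane_toe in the frame of board between 0.012 and 0.045 m)).
It fails at once if a plane is dropped onto the board: moving faster than 0.45 m/s with its sole under 26 mm from the board ((x of block_plane_mid in the frame of board between -0.25 and 0.02 m and y of block_plane_mid in the frame of board between -0.1 and 0.1 m and z of block_plane_mid in the frame of board below 0.056 m and linear speed of block_plane above 0.45 m/s) or (x of shoulder_plane_mid in the frame of board between -0.25 and 0.02 m and y of shoulder_plane_mid in the frame of board between -0.1 and 0.1 m and z of shoulder_plane_mid in the frame of board below 0.056 m and linear speed of shoulder_plane above 0.45 m/s)).
It fails at once if a plane is banged against the stop: moving faster than 0.3 m/s with its toe in the last 20 mm before the stop ((x of block_plane_toe in the frame of board between -0.02 and 0.01 m and y of block_plane_toe in the frame of board between -0.1 and 0.1 m and z of block_plane_toe in the frame of board below 0.012 m and linear speed of block_plane above 0.3 m/s) or (x of shoulder_plane_toe in the frame of board between -0.02 and 0.01 m and y of shoulder_plane_toe in the frame of board between -0.1 and 0.1 m and z of shoulder_plane_toe in the frame of board below 0.012 m and linear speed of shoulder_plane above 0.3 m/s)).
It fails at once if the small plane is moved more than 15 mm (distance of small_plane from where it was at the start of the episode above 0.015 m).
It fails at once if the mallet, tin or square is moved more than 30 mm (distance of any of mallet, wax_tin, try_square from where it was at the start of the episode above 0.03 m).
It also fails if it takes over 64 s, if anything falls off the work surface, if the arm or the gripper's body presses on something with over 40 N, if the wrist force passes 120 N, or if a joint passes its speed limit or range.

## Working session

There is one attempt and no reset: what is moved stays moved. The work goes in short steps, Python scripts to look and compute and a tool call to move; the robot and the scene stay as the last step left them, time stands still between calls to the robot, and variables do not carry over. Pictures are saved under pics/ and viewed, and the job is handed in when it is done.

Besides the shell and the picture viewer there is one more tool, called after "Emit:" in YAML: its name, and indented under it one key for each argument. send_rows: Moves the arm, as the interface text tells. Its arguments: {"type":"object","properties":{"plan":{"type":"array","items":{"type":"array","items":{"type":"array","items":{"type":"number"}}}},"hand":{"type":"number"},"squeeze":{"type":"number"}},"required":["plan"]}

```bash
mkdir -p pics
python3 - <<'E'
from rig import bot, eyes, models
import cv2, numpy as np
s=bot.get_state(); print({k:np.round(v,3) for k,v in s.items()})
for n in ["scene","top","wrist"]:
    c=eyes.camera(n); cv2.imwrite(f"pics/{n}0.png",c["color"][:,:,::-1]); print(n,np.round(c["camera_matrix"],1).tolist(),np.round(c.get("world_from_camera",c.get("mount")),3).tolist())
    for l in ["block_plane","shoulder_plane","small_plane","board","stop","mallet","wax_tin","try_square","block_plane_toe","shoulder_plane_toe","block_plane_heel","shoulder_plane_heel"]:
        if n!="wrist":
            for r in models.spot_in(n,l)[:3]: print(n,l,round(r["score"],2),np.round(r["point"],0))
E
```

```text
{'time': np.float64(0.0), 'qpos': array([ 1.263,  0.32 ,  1.566, -0.   ,  1.257, -0.02 ]), 'joint_vel': array([ 0.   ,  0.001,  0.001,  0.002,  0.   , -0.001]), 'effort': array([ 1.0000e-03, -4.1247e+01, -2.3197e+01,  7.3000e-02,  4.6000e-02,
       -0.0000e+00]), 'tool_pos': array([163.069, 550.797, 174.738]), 'tcp_rot': array([-0.423,  0.567,  0.423,  0.566]), 'contact_force': array([ 0.078, -0.487, -0.013]), 'moment': array([ 0.002, -0.   , -0.013]), 'width': np.float64(1.0)}
scene [[471.1, 0.0, 319.9], [0.0, 471.1, 197.1], [0.0, 0.0, 1.0]] [[-0.889, 0.261, -0.376, 1086.546], [0.457, 0.526, -0.717, 1095.965], [0.011, -0.81, -0.587, 965.33], [0.0, 0.0, 0.0, 1.0]]
scene block_plane 0.94 [478. 390.  29.]
scene shoulder_plane 0.83 [731. 394.  43.]
scene shoulder_plane 0.82 [282. 290.  31.]
scene shoulder_plane 0.71 [509. 179.  32.]
scene small_plane 0.55 [ 621. -164.   70.]
scene small_plane 0.32 [474. 392.  31.]
scene board 0.57 [537. -88.  67.]
scene stop 0.56 [670. -82.  54.]
scene mallet 0.91 [ 437. -460.   41.]
scene wax_tin 0.67 [732. 208.  49.]
scene wax_tin 0.27 [543. -84.  69
[... 953 characters left out ...]
re 0.83 [ 577. -492.    9.]
top block_plane_toe 0.97 [470. 378.  33.]
top block_plane_toe 0.35 [ 605. -174.   77.]
top block_plane_toe 0.23 [498. 164.  50.]
top shoulder_plane_toe 0.84 [708. 374.  50.]
top shoulder_plane_toe 0.79 [262. 266.  50.]
top shoulder_plane_toe 0.72 [500. 162.  48.]
top block_plane_heel 0.78 [470. 376.  33.]
top block_plane_heel 0.45 [501. 166.  48.]
top shoulder_plane_heel 0.97 [269. 264.  48.]
top shoulder_plane_heel 0.93 [502. 163.  50.]
top shoulder_plane_heel 0.6 [708. 375.  51.]
wrist [[281.1, 0.0, 317.3], [0.0, 281.1, 200.9], [0.0, 0.0, 1.0]] [[-0.002, -0.289, 0.957, -209.311], [-0.0, -0.957, -0.289, 81.879], [1.0, -0.001, 0.001, -0.204], [0.0, 0.0, 0.0, 1.0]]
```

View pics/scene0.png

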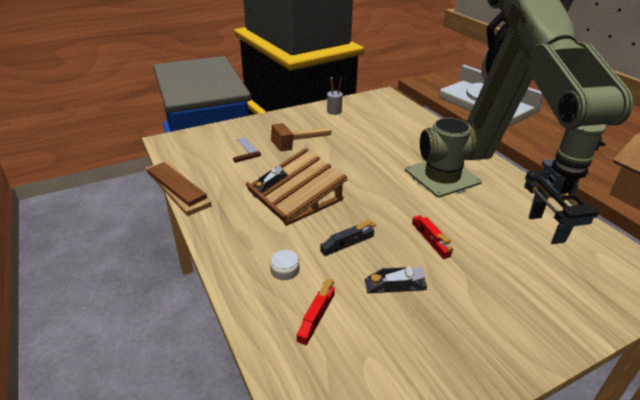

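View pics/top0.png

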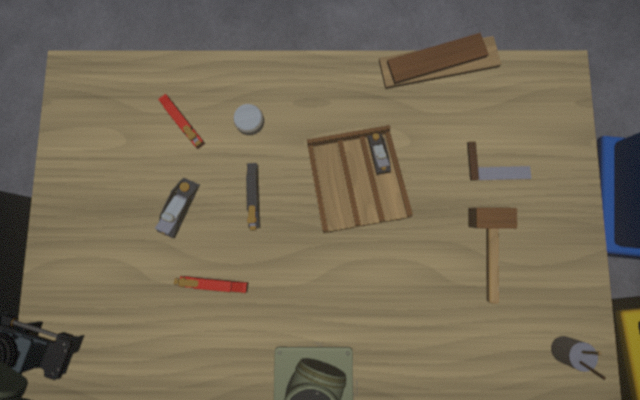

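View pics/wrist0.png

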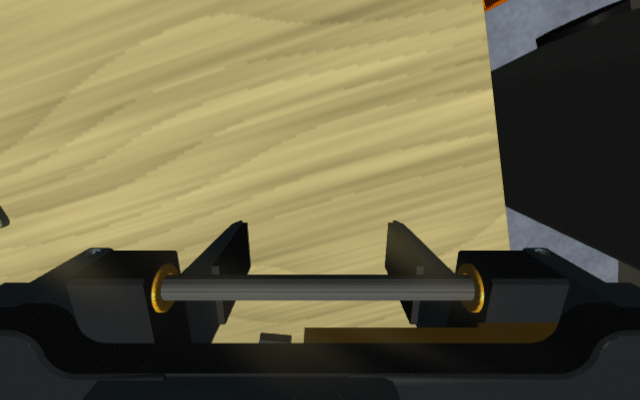

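The top view shows the dark shoulder plane at about (252,195), brass heel nearest the robot. The block plane is at (178,208) with its knob end up, and the till is at (358,180). The two red ones are decoys. Next I'll zoom in.

Run:
```python
import cv2
i=cv2.imread("pics/top0.png")
cv2.imwrite("pics/z1.png",cv2.resize(i[150:250,140:280],None,fx=5.5,fy=5.5,interpolation=cv2.INTER_CUBIC))
cv2.imwrite("pics/z2.png",cv2.resize(i[120:240,300:420],None,fx=5,fy=5,interpolation=cv2.INTER_CUBIC))
```

```text
(no output)
```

View pics/z1.png

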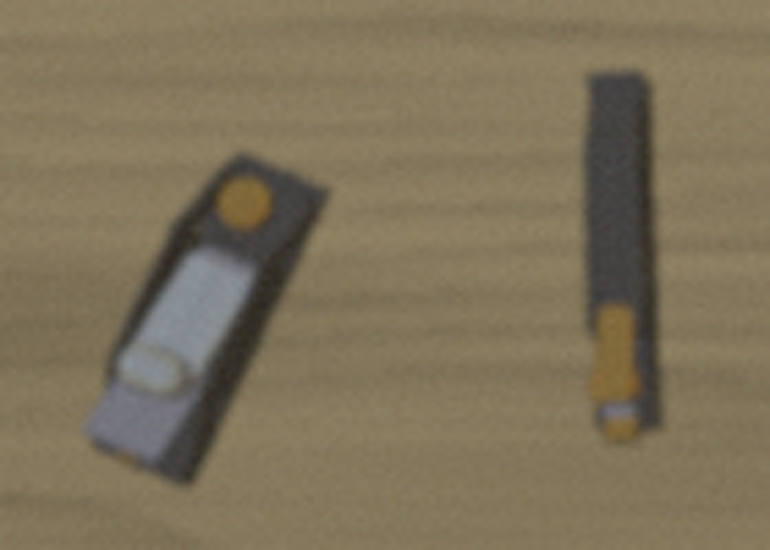

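View pics/z2.png

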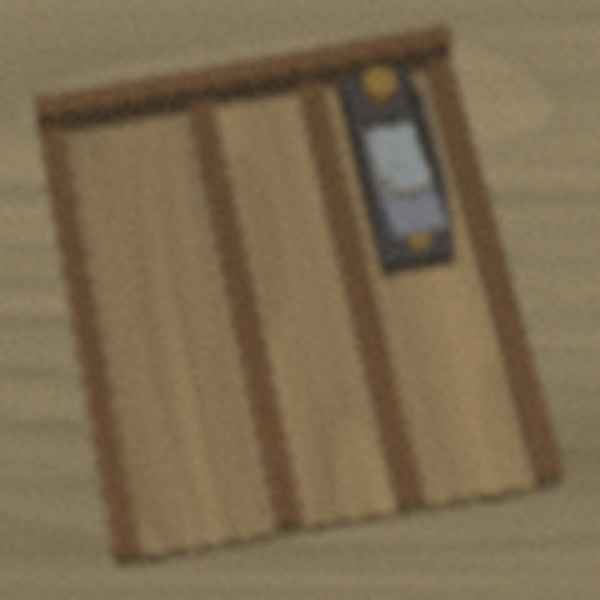

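```bash
cat > h.py <<'E'
import numpy as np
from scipy.spatial.transform import Rotation as R
from scipy.optimize import least_squares
Kt=np.array([[425.0,0,322.4],[0,425,194.2],[0,0,1]])
def proj(K,T,P):
    T=np.asarray(T); P=np.atleast_2d(P); p=(P-T[:3,3])@T[:3,:3]; return (p/p[:,2:])@K.T[:,:2]
def ray(K,T,uv,z):
    uv=np.atleast_2d(uv); d=np.c_[uv,np.ones(len(uv))]@np.linalg.inv(K).T@T[:3,:3].T
    return T[:3,3]+d*((z-T[2,3])/d[:,2])[:,None]
def board(p):  # x,y,yaw -> R,t
    return R.from_euler('ZY',[p[2],np.radians(15)]).as_matrix(), np.array([p[0],p[1],34.])
E
python3 - <<'E'
from h import *
from rig import eyes
c=eyes.camera("top");K=c["camera_matrix"];T=c["world_from_camera"]
obs=[((12,116,26),(38,95)),((12,-116,26),(448,28)),((-250,116,10),(115,562)),((-250,102,10),(138,558)),((-250,-116,10),(562,482)),((-250,-102,10),(537,487)),((-250,32,10),(275,530)),((-250,18,10),(300,527)),((-250,-30,10),(398,508)),((-250,-44,10),(425,503))]
P=np.array([o[0] for o in obs],float);U=(np.array([o[1] for o in obs])+.5)/5-.5+[300,120]
def f(p): r,t=board(p); return (proj(K,T,P@r.T+t)-U).ravel()
s=least_squares(f,[660,-90,.15]);print(s.x,np.round(s.fun,1))
z=lambda a:(np.array(a)+.5)/5.5-.5+[140,150]
b=ray(K,T,z([(330,190),(190,487)]),0);d=b[0]-b[1];L=np.linalg.norm(d);yaw=np.arctan2(d[1],d[0])
n=np.array([-np.sin(yaw),np.cos(yaw),0]);print("block",L,yaw,b.mean(0)+26*n)
# knob
print(ray(K,T,z([(244,202)]),57))
h=ray(K,T,z([(660,428)]),0); tt=ray(K,T,z([(588,75),(648,75)]),55);print("sh",h,tt, ray(K,T,z([(617,330)]),60),ray(K,T,z([(617,400)]),60))
E
```

```text
[ 6.56113203e+02 -9.63822231e+01  1.74400269e-01] [-1.   0.9  0.7  0.2 -0.8 -0.6  0.1 -0.8  0.5 -0.2  0.1 -0.2  0.1  0.1
  0.6 -0.2 -0.2  0.4 -0.1  0.4]
block 164.63662950779045 -0.39319539459225894 [473.18100782 378.80020719   0.        ]
[[523.00245758 347.65620461  57.        ]]
sh [[418.03151926 150.26019331   0.        ]] [[587.45585216 181.98363152  55.        ]
 [587.55750599 152.40129326  55.        ]] [[460.63129298 162.86807668  60.        ]] [[426.85506197 161.81769805  60.        ]]
```

```bash
cat >> h.py <<'E'
def plan(tgt,axis_yaw,s=None,fix=None):
    """tgt world TCP mm; axis_yaw: plane axis dir (jaw dir is perpendicular). prints rows"""
    from rig import bot
    s=s or bot.get_state(); r=R.from_quat(s["tcp_rot"]).as_matrix(); p=np.array(s["tool_pos"])
    d=r.T@(np.array(tgt)-p)
    jz=np.arctan2(r[1,2],r[0,2]); dy=(axis_yaw+np.pi/2-jz+np.pi/2)%np.pi-np.pi/2  # world yaw change
    print("pos",p.round(1),"q6",round(s["qpos"][5],2),"tilt",r[:,0].round(3),"jaw yaw",round(np.degrees(jz),2))
    print("shift m",(d/1000).round(4).tolist(),"turn deg",round(-np.degrees(dy),2),"dist",np.linalg.norm(d).round(0),"t",round(s["time"],2),"w",round(float(s["width"]),3),"F",np.round(s["contact_force"],1))
E
python3 -c "
from h import *
plan([473,379,230],-.393)"
```

```text
pos [163.2 551.4 175.6] q6 -0.02 tilt [ 0.  0. -1.] jaw yaw 73.51
shift m [-0.0544, -0.3459, -0.0773] turn deg 6.02 dist 359.0 t 1.4 w 0.998 F [-0.5 -0.6  0.1]
```

Emit:
send_rows:
  plan:
    - [[-0.0063,-0.04,-0.009,1.5],[-0.0126,-0.08,-0.018,3],[-0.0189,-0.12,-0.027,4.5],[-0.0252,-0.16,-0.036,6],[-0.0315,-0.2,-0.045,6]]

```text
time: 1.82
tool_pos: [343.6, 450.4, 207.5]
tcp_rot: [-0.393, 0.588, 0.393, 0.588]
contact_force: [0.3, 0.7, 0.5]
width: 1.001
```

```bash
python3 -c "
from h import *
plan([473,379,230],-.393)"
```

```text
pos [343.6 450.4 207.5] q6 -0.28 tilt [ 0.  0. -1.] jaw yaw 67.49
shift m [-0.0225, -0.1469, -0.0164] turn deg 0.01 dist 150.0 t 1.82 w 1.001 F [0.3 0.7 0.5]
```

Emit:
send_rows:
  plan:
    - [[-0.006,-0.037,-0.004,0],[-0.012,-0.074,-0.008,0],[-0.018,-0.111,-0.012,0],[-0.0225,-0.147,-0.0164,0],[-0.0225,-0.147,-0.0164,0]]

```text
time: 2.23
tool_pos: [477.7, 376.9, 230.1]
tcp_rot: [-0.392, 0.588, 0.39, 0.59]
contact_force: [-0.2, 0.2, 0.1]
width: 1.002
```

```bash
cat >> h.py <<'E'
def wrist(name):
    from rig import bot,eyes
    import cv2
    s=bot.get_state(); c=eyes.camera("wrist")
    T=np.eye(4);T[:3,:3]=R.from_quat(s["tcp_rot"]).as_matrix();T[:3,3]=s["tool_pos"]
    T=T@c["mount"]; np.savez(f"pics/{name}.npz",K=c["camera_matrix"],T=T); cv2.imwrite(f"pics/{name}.png",c["color"][:,:,::-1]); return c,T
def wl(name):
    d=np.load(f"pics/{name}.npz"); return d["K"],d["T"]
E
python3 -c "
from h import *
wrist('w1')
K,T=wl('w1');import cv2
i=cv2.imread('pics/w1.png')
# overlay predicted block outline
def box(c,y,L,W,H):
    a=np.array([[sx*L/2,sy*W/2,z] for z in (0,H) for sx,sy in((1,1),(1,-1),(-1,-1),(-1,1))]);r=R.from_euler('z',y).as_matrix();return a@r.T+np.r_[c,0]
print(proj(K,T,box((473,379),-.393,165,52,43)).round(0).tolist())
"
```

```text
[[333.0, 216.0], [302.0, 216.0], [299.0, 112.0], [334.0, 111.0], [334.0, 225.0], [300.0, 226.0], [297.0, 111.0], [336.0, 111.0]]
```

View pics/w1.png

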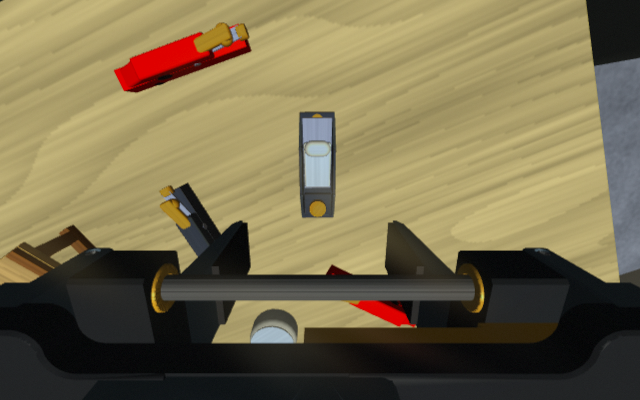

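The wrist view shows the block plane with its heel edge at (299–335,112) and its toe edge at (302–333,216). My projected outline lands within about 1 px of that, so I'm descending.

```bash
python3 -c "
from h import *
plan([473,379,19],-.393)"
```

```text
pos [474.6 378.4 229.6] q6 -0.52 tilt [ 0.001  0.    -1.   ] jaw yaw 67.24
shift m [0.2106, 0.0019, -0.0002] turn deg -0.24 dist 211.0 t 2.28 w 1.003 F [-0.5 -0.  -0.1]
```

Emit:
send_rows:
  plan:
    - [[0.04,0.0005,0,0],[0.08,0.0005,0,0],[0.12,0.0005,0,0],[0.155,0.0005,0,0],[0.175,0.0005,0,0]]

```text
time: 2.7
tool_pos: [467.7, 379.1, 50.2]
tcp_rot: [-0.393, 0.59, 0.393, 0.585]
contact_force: [0.2, -0.1, 0.4]
width: 0.999
```

Emit:
send_rows:
  plan:
    - [[0.015,0,0,0],[0.03,0,0,0],[0.036,0,0,0],[0.036,0,0,0]]

```text
time: 3.03
tool_pos: [469.4, 380.0, 17.0]
tcp_rot: [-0.393, 0.589, 0.393, 0.586]
contact_force: [-0.6, -0.3, 0.1]
width: 1.0
```

```bash
python3 -c "
from h import *
plan([473,379,19],-.393);wrist('w2')"
```

```text
pos [469.4 380.   17. ] q6 -0.52 tilt [-0.003 -0.002 -1.   ] jaw yaw 67.56
shift m [-0.002, -0.0037, 0.0004] turn deg 0.08 dist 4.0 t 3.03 w 1.0 F [-0.6 -0.3  0.1]
```

View pics/w2.png

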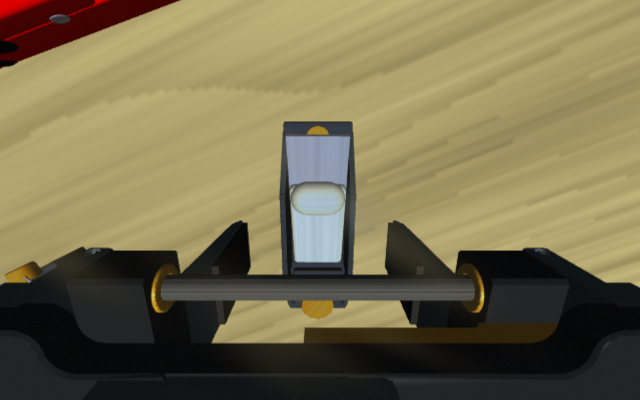

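The plane is centred between the fingers, at columns 280–355 against 248–387. Closing.

Emit:
send_rows:
  plan:
    - [[-0.001,-0.001,0,0],[-0.001,-0.001,0,0],[-0.001,-0.001,0,0],[-0.001,-0.001,0,0],[-0.001,-0.001,0,0]]
  hand: 0
  squeeze: 35

```text
time: 3.5
tool_pos: [472.5, 380.1, 20.1]
tcp_rot: [-0.393, 0.588, 0.393, 0.588]
contact_force: [-0.4, -0.5, 0.2]
width: 0.662
```

Emit:
send_rows:
  plan:
    - [[0,0,0,0],[0,0,0,0],[0,0,0,0]]

```text
time: 3.75
tool_pos: [472.2, 379.9, 19.6]
tcp_rot: [-0.393, 0.588, 0.393, 0.588]
contact_force: [0.7, -0.1, 1.0]
width: 0.447
```

Emit:
send_rows:
  plan:
    - [[0,0,0,0],[0,0,0,0],[0,0,0,0],[0,0,0,0]]

```text
time: 4.08
tool_pos: [472.2, 379.9, 19.5]
tcp_rot: [-0.393, 0.588, 0.393, 0.588]
contact_force: [0.0, 0.2, -0.4]
width: 0.154
```

```bash
python3 -c "
from h import *
plan([473,379,19],-.393);wrist('w3')"
```

```text
pos [472.2 379.9  19.5] q6 -0.52 tilt [-0.  0. -1.] jaw yaw 67.51
shift m [0.0005, -0.0011, -0.0005] turn deg 0.03 dist 1.0 t 4.08 w 0.154 F [ 0.   0.2 -0.4]
```

View pics/w3.png

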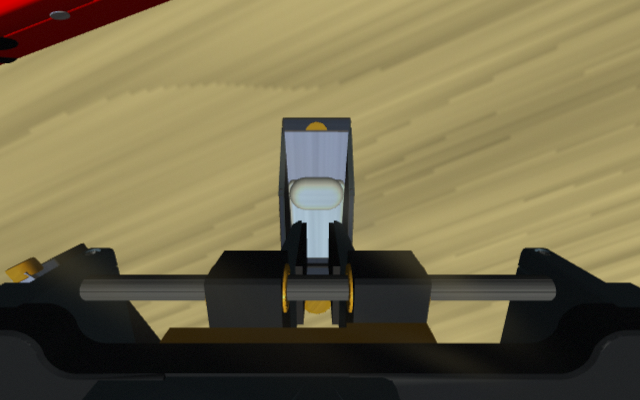

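Run:
```python
from h import *
from rig import eyes
import cv2
for n in("scene","top"):
    c=eyes.camera(n);i=c["color"][:,:,::-1].copy()
    uv=proj(c["camera_matrix"],c["world_from_camera"],[[472,380,19.5]])[0];print(n,uv)
    x,y=uv.astype(int); x=min(max(x,75),565)
    cv2.imwrite(f"pics/c_{n}.png",cv2.resize(i[max(0,y-60):y+60,x-75:x+75],None,fx=5,fy=5,interpolation=cv2.INTER_CUBIC))
```

```text
scene [395.62194453 280.21958714]
top [175.73335218 206.8585495 ]
```

View pics/c_scene.png

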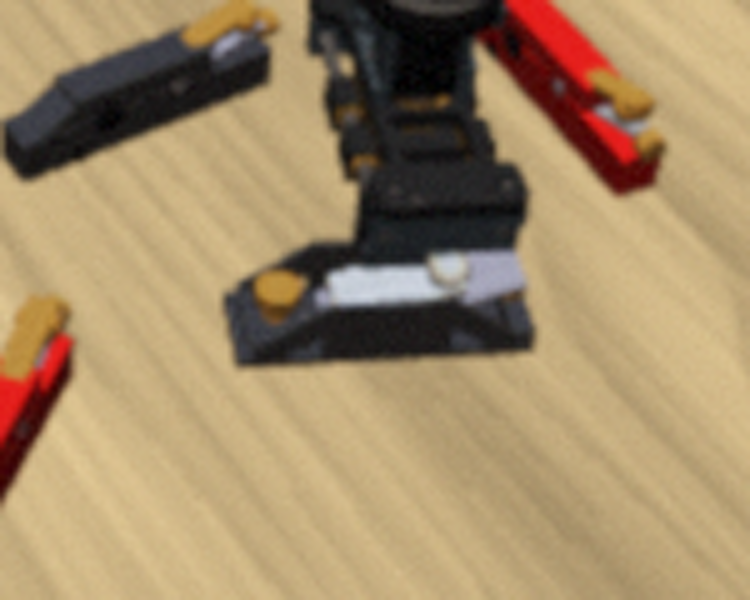

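View pics/c_top.png

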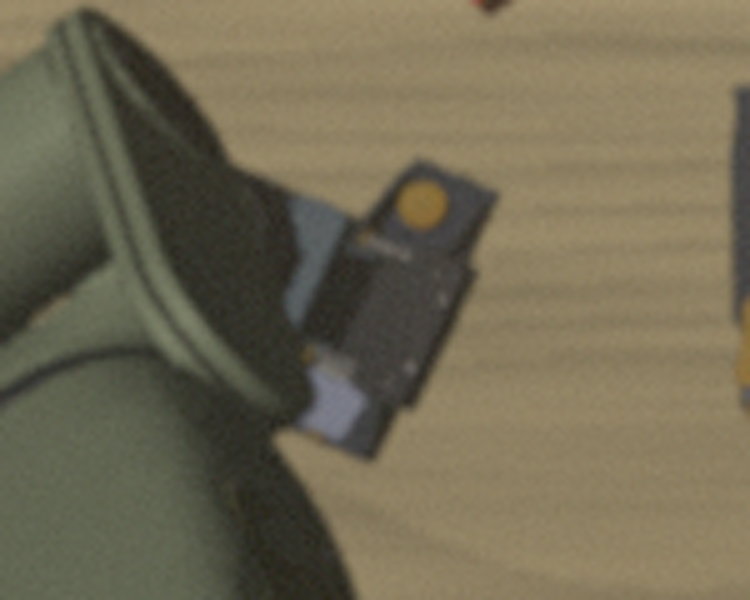

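Run:
```python
from h import *
from rig import eyes,bot
import cv2
c=eyes.camera("scene");i=c["color"][:,:,::-1].copy()
K,T=c["camera_matrix"],c["world_from_camera"]
big=cv2.resize(i[180:330,310:470],None,fx=4.9,fy=4.9,interpolation=cv2.INTER_CUBIC)
for p,col in (([472,380,19.5],(0,0,255)),([472,380,58],(0,255,0)),([472,380,98],(255,0,0)),([472,380,178],(255,0,255))):
    u=(proj(K,T,[p])[0]-[310,180]+.5)*4.9-.5; cv2.circle(big,tuple(int(a) for a in u),4,col,-1)
r=R.from_euler('z',-.393).as_matrix()
for P in [[a,b,z] for a in(-82.5,82.5) for b in(-26,26) for z in (0,)]+[[a,b,43] for a in(-36,36) for b in(-26,26)]:
    u=(proj(K,T,[r@np.array(P)+[473,379,0]])[0]-[310,180]+.5)*4.9-.5; cv2.circle(big,tuple(int(a) for a in u),3,(0,255,255),-1)
cv2.imwrite("pics/c2.png",big[:590])
s=bot.get_state();print(s["width"],s["qpos"],s["tool_pos"])
```

```text
0.008133715533774243 [ 6.58480903e-01  5.00140874e-01  1.70053241e+00  6.08026068e-05
  9.40870652e-01 -5.19876648e-01] [472.21067828 379.90018512  19.55536439]
```

View pics/c2.png

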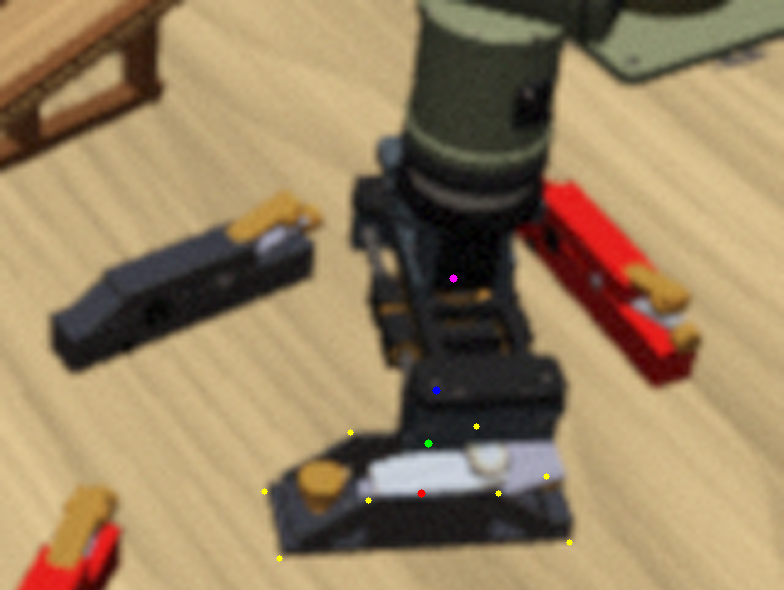

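Run:
```python
from h import *
from rig import eyes
c=eyes.camera("scene")
K,T=c["camera_matrix"],c["world_from_camera"]
r=R.from_euler('z',-.393).as_matrix()
for b in(-89,-59,-14,0,14,59,89):
  for z in (0,19.5,50,98,120):
    print(b,z,[((proj(K,T,[r@np.array([a,b,z])+[472,380,0]])[0]-[310,180]+.5)*4.9-.5).round(0).tolist() for a in(-38,-16,16,38)])
```

```text
-89 0 [[449.0, 405.0], [413.0, 407.0], [360.0, 409.0], [324.0, 411.0]]
-89 19.5 [[453.0, 381.0], [416.0, 383.0], [363.0, 385.0], [327.0, 387.0]]
-89 50 [[459.0, 343.0], [422.0, 344.0], [368.0, 347.0], [331.0, 349.0]]
-89 98 [[468.0, 281.0], [430.0, 282.0], [376.0, 285.0], [338.0, 287.0]]
-89 120 [[473.0, 251.0], [435.0, 253.0], [379.0, 255.0], [341.0, 257.0]]
-59 0 [[460.0, 440.0], [424.0, 442.0], [370.0, 445.0], [333.0, 447.0]]
-59 19.5 [[464.0, 416.0], [427.0, 418.0], [373.0, 421.0], [336.0, 423.0]]
-59 50 [[470.0, 378.0], [433.0, 380.0], [378.0, 382.0], [340.0, 384.0]]
-59 98 [[480.0, 315.0], [442.0, 317.0], [386.0, 320.0], [347.0, 322.0]]
-59 120 [[485.0, 286.0], [446.0, 288.0], [390.0, 290.0], [351.0, 292.0]]
-14 0 [[478.0, 496.0], [440.0, 498.0], [385.0, 501.0], [347.0, 503.0]]
-14 19.5 [[482.0, 472.0], [444.0, 474.0], [388.0, 477.0], [350.0, 479.0]]
-14 50 [[489.0, 433.0], [450.0, 435.0], [394.0, 438.0], [355.0, 440.0]]
-14 98 [[499.0, 370.0], [460.0, 372.0], [402.0, 375.0], [363.0, 377.0]]
-14 120 [[504.0, 340.0], [465.0, 342.0], [406.0, 345.0], [366.0, 347.0]]
0 0 [[484.0, 5
[... 708 characters left out ...]
 593.0], [469.0, 595.0], [412.0, 598.0], [372.0, 601.0]]
59 19.5 [[513.0, 568.0], [474.0, 571.0], [415.0, 574.0], [375.0, 576.0]]
59 50 [[521.0, 529.0], [480.0, 531.0], [421.0, 535.0], [381.0, 537.0]]
59 98 [[533.0, 465.0], [491.0, 468.0], [431.0, 471.0], [389.0, 473.0]]
59 120 [[538.0, 435.0], [497.0, 437.0], [436.0, 440.0], [394.0, 442.0]]
89 0 [[522.0, 635.0], [482.0, 638.0], [423.0, 641.0], [383.0, 643.0]]
89 19.5 [[527.0, 611.0], [486.0, 613.0], [427.0, 617.0], [386.0, 619.0]]
89 50 [[535.0, 572.0], [494.0, 574.0], [433.0, 577.0], [392.0, 580.0]]
89 98 [[547.0, 507.0], [505.0, 510.0], [444.0, 513.0], [401.0, 515.0]]
89 120 [[553.0, 477.0], [511.0, 479.0], [448.0, 482.0], [406.0, 485.0]]
```

Emit:
send_rows:
  plan:
    - [[0,0,0,0],[0,0,0,0],[0,0,0,0],[0,0,0,0],[0,0,0,0]]
  hand: 100

```text
time: 4.75
tool_pos: [472.2, 379.9, 19.5]
tcp_rot: [-0.393, 0.588, 0.393, 0.588]
contact_force: [-0.3, -0.1, 0.5]
width: 0.338
```

Emit:
send_rows:
  plan:
    - [[0,0,0,0],[0,0,0,0],[0,0,0,0],[0,0,0,0],[0,0,0,0]]

```text
time: 5.17
tool_pos: [472.2, 379.9, 19.6]
tcp_rot: [-0.393, 0.588, 0.393, 0.588]
contact_force: [0.8, 0.1, -0.7]
width: 0.704
```

Run:
```python
from h import *
from rig import eyes,bot
import cv2
c=eyes.camera("scene");i=c["color"][:,:,::-1].copy()
cv2.imwrite("pics/c3.png",cv2.resize(i[180:300,310:470],None,fx=4.9,fy=4.9,interpolation=cv2.INTER_CUBIC))
wrist('w4');plan([473,379,19],-.393)
```

```text
pos [472.2 379.9  19.5] q6 -0.52 tilt [-0.  0. -1.] jaw yaw 67.51
shift m [0.0005, -0.0011, -0.0005] turn deg 0.03 dist 1.0 t 5.27 w 0.793 F [ 0.6 -0.4 -0.7]
```

View pics/c3.png

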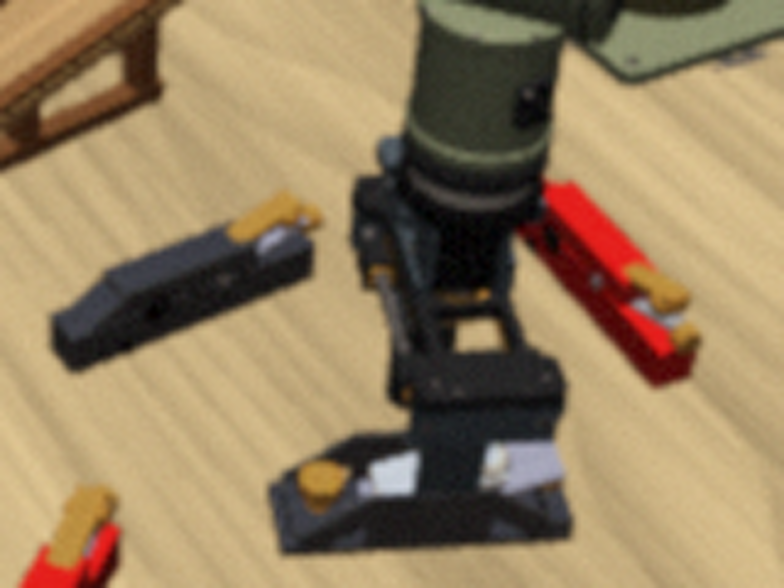

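View pics/w4.png

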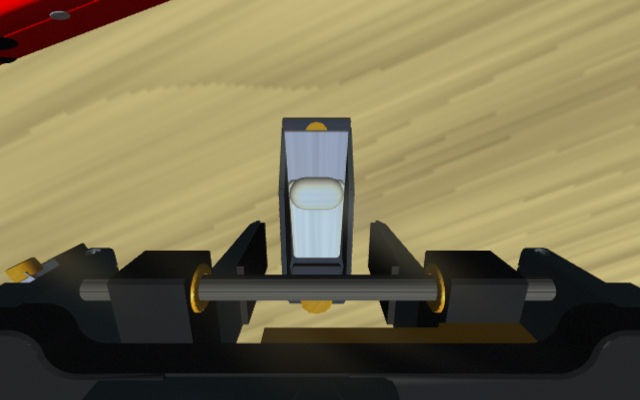

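Run:
```python
from h import *
r=R.from_euler('z',-.393).as_matrix()
for n in('w1','w4'):
  K,T=wl(n)
  for dz in(0,40):
    T2=T.copy();T2[2,3]+=dz
    for a,b,z in((-82.5,26,0),(-82.5,-26,0),(-82.5,26,18),(-82.5,-26,18),(82.5,26,0),(82.5,-26,0),(-36,26,43),(-36,-26,43)):
        print(n,dz,(a,b,z),proj(K,T2,[r@np.array([a,b,z])+[473,379,0]])[0].round(0))
import cv2
i=cv2.imread('pics/w4.png');cv2.imwrite('pics/w4z.png',cv2.resize(i[100:330,200:440],None,fx=2.5,fy=2.5,interpolation=cv2.INTER_CUBIC))
```

```text
w1 0 (-82.5, 26, 0) [334. 111.]
w1 0 (-82.5, -26, 0) [299. 112.]
w1 0 (-82.5, 26, 18) [335. 111.]
w1 0 (-82.5, -26, 18) [298. 111.]
w1 0 (82.5, 26, 0) [333. 216.]
w1 0 (82.5, -26, 0) [302. 216.]
w1 0 (-36, 26, 43) [336. 146.]
w1 0 (-36, -26, 43) [298. 146.]
w1 40 (-82.5, 26, 0) [333. 112.]
w1 40 (-82.5, -26, 0) [301. 112.]
w1 40 (-82.5, 26, 18) [333. 111.]
w1 40 (-82.5, -26, 18) [300. 112.]
w1 40 (82.5, 26, 0) [332. 208.]
w1 40 (82.5, -26, 0) [303. 208.]
w1 40 (-36, 26, 43) [334. 143.]
w1 40 (-36, -26, 43) [300. 143.]
w4 0 (-82.5, 26, 0) [350. 117.]
w4 0 (-82.5, -26, 0) [283. 117.]
w4 0 (-82.5, 26, 18) [353. 117.]
w4 0 (-82.5, -26, 18) [280. 117.]
w4 0 (82.5, 26, 0) [344. 298.]
w4 0 (82.5, -26, 0) [289. 298.]
w4 0 (-36, 26, 43) [355. 188.]
w4 0 (-36, -26, 43) [278. 188.]
w4 40 (-82.5, 26, 0) [345. 117.]
w4 40 (-82.5, -26, 0) [288. 117.]
w4 40 (-82.5, 26, 18) [347. 117.]
w4 40 (-82.5, -26, 18) [286. 117.]
w4 40 (82.5, 26, 0) [341. 275.]
w4 40 (82.5, -26, 0) [293. 275.]
w4 40 (-36, 26, 43) [348. 176.]
w4 40 (-36, -26, 43) [285. 176.]
```

View pics/w4z.png

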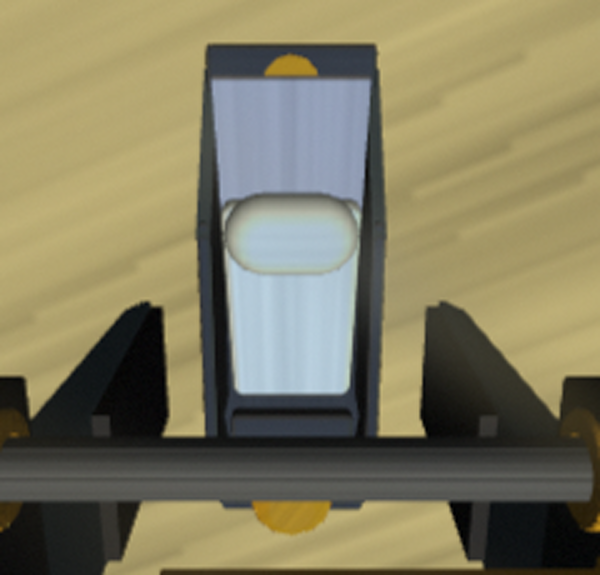

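Run:
```python
import cv2
i=cv2.imread('pics/wrist0.png');cv2.imwrite('pics/f0.png',cv2.resize(i[210:350,140:500],None,fx=2.2,fy=2.2,interpolation=cv2.INTER_CUBIC))
cv2.imwrite('pics/f1.png',cv2.convertScaleAbs(cv2.resize(i[210:350,190:270],None,fx=7,fy=4.2,interpolation=cv2.INTER_CUBIC),alpha=2.5,beta=20))
```

```text
(no output)
```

View pics/f1.png

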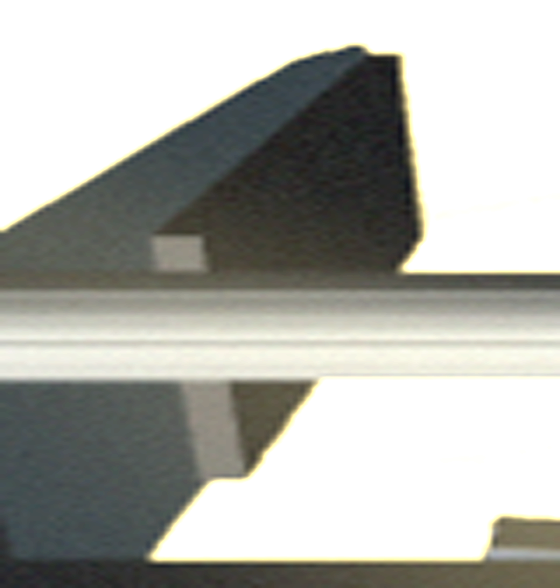

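Run:
```python
from h import *
from rig import eyes
c=eyes.camera("wrist");K,M=c["camera_matrix"],c["mount"]
for x in(0,-19,-30,-40,-50,-60,-79):
  print(x,[proj(K,M,[[x,y,z]])[0].round(0).tolist() for y in(16,-16) for z in(-45.5,-59,45.5,59)])
```

```text
0 [[259.0, 204.0], [242.0, 204.0], [375.0, 204.0], [393.0, 204.0], [261.0, 242.0], [245.0, 242.0], [373.0, 242.0], [390.0, 242.0]]
-19 [[254.0, 212.0], [235.0, 212.0], [381.0, 212.0], [400.0, 212.0], [256.0, 253.0], [238.0, 253.0], [378.0, 253.0], [396.0, 253.0]]
-30 [[250.0, 218.0], [230.0, 218.0], [384.0, 218.0], [404.0, 218.0], [253.0, 260.0], [234.0, 260.0], [381.0, 260.0], [400.0, 260.0]]
-40 [[247.0, 223.0], [226.0, 223.0], [388.0, 223.0], [409.0, 223.0], [250.0, 267.0], [230.0, 267.0], [384.0, 267.0], [404.0, 267.0]]
-50 [[243.0, 229.0], [220.0, 229.0], [392.0, 229.0], [414.0, 229.0], [246.0, 275.0], [225.0, 275.0], [388.0, 275.0], [409.0, 275.0]]
-60 [[238.0, 236.0], [215.0, 236.0], [396.0, 236.0], [420.0, 236.0], [242.0, 284.0], [220.0, 284.0], [392.0, 284.0], [414.0, 284.0]]
-79 [[228.0, 251.0], [202.0, 251.0], [406.0, 251.0], [433.0, 251.0], [234.0, 304.0], [209.0, 304.0], [401.0, 304.0], [426.0, 304.0]]
```

The evidence agrees: the fingers closed without contact at a reported z of 19.5. The fingertip corners in the wrist view, (247,223) and (250,267), fit a tip 40 mm short of the reported TCP. The scene view also shows the tips above the lever cap. So the true tip height is the reported z plus 40, and I'll descend another 40 mm carefully while watching the force.

Emit:
send_rows:
  plan:
    - [[0,0,0,0],[0.01,-0.0005,0,0],[0.018,-0.0005,0,0],[0.022,-0.0005,0,0],[0.025,-0.0005,0,0]]
  hand: 100

```text
time: 5.73
tool_pos: [472.0, 379.1, -6.9]
tcp_rot: [-0.393, 0.589, 0.393, 0.587]
contact_force: [0.5, 0.8, -0.2]
width: 1.0
```

Emit:
send_rows:
  plan:
    - [[0.005,0,0,0],[0.01,0,0,0],[0.015,0,0,0],[0.015,0,0,0]]

```text
time: 6.07
tool_pos: [472.0, 379.2, -21.7]
tcp_rot: [-0.393, 0.589, 0.393, 0.587]
contact_force: [0.9, -0.1, 0.3]
width: 1.002
```

```bash
python3 -c "
from h import *
plan([473,379,-21],-.393);wrist('w5')"
```

```text
pos [472.  379.2 -21.7] q6 -0.52 tilt [-0.002 -0.001 -1.   ] jaw yaw 67.51
shift m [-0.0007, -0.001, 0.0002] turn deg 0.03 dist 1.0 t 6.07 w 1.002 F [ 0.9 -0.1  0.3]
```

View pics/w5.png

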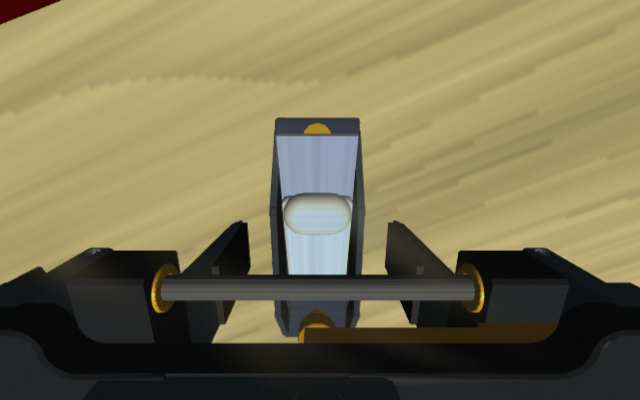

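No contact at a reported z of −21.7, which confirms the offset. The plane sits centred between the fingers, so I'm closing.

Emit:
send_rows:
  plan:
    - [[0,0,0,0],[0,0,0,0],[0,0,0,0],[0,0,0,0],[0,0,0,0]]
  hand: 0
  squeeze: 35

```text
time: 6.53
tool_pos: [472.8, 379.8, -20.2]
tcp_rot: [-0.393, 0.588, 0.393, 0.588]
contact_force: [0.4, 0.4, -1.1]
width: 0.667
```

Emit:
send_rows:
  plan:
    - [[0,0,0,0],[0,0,0,0],[0,0,0,0],[0,0,0,0]]

```text
time: 6.87
tool_pos: [472.4, 379.2, -20.3]
tcp_rot: [-0.393, 0.588, 0.393, 0.588]
contact_force: [-1.0, -3.3, 2.7]
width: 0.564
```

```bash
cat >> h.py <<'E'
BP=[656.1,-96.4,.1744]
def bw(P): r,t=board(BP); return r@np.array(P,float)+t
def wb(W): r,t=board(BP); return r.T@(np.array(W)-t)
E
python3 -c "
from h import *
p=bw([-127.5,67,0]);print(p,bw([-127.5,67,35]))
plan([p[0],p[1],120],BP[2])"
```

```text
[523.18696783 -51.78594825  66.99942825] [532.10822192 -50.21411315 100.80683217]
pos [472.4 379.2 -20.3] q6 -0.52 tilt [-0.    -0.001 -1.   ] jaw yaw 67.52
shift m [-0.14, -0.2116, -0.3789] turn deg -32.47 dist 456.0 t 6.87 w 0.564 F [-1.  -3.3  2.7]
```

Emit:
send_rows:
  plan:
    - [[-0.01,0,0,0],[-0.045,0,0,0],[-0.085,0,0,0],[-0.12,0,0,0],[-0.14,0,0,0]]

```text
time: 7.28
tool_pos: [473.9, 381.1, 123.6]
tcp_rot: [-0.392, 0.586, 0.393, 0.59]
contact_force: [0.6, 0.9, -5.7]
width: 0.567
```

```bash
python3 -c "
from h import *
p=bw([-127.5,67,0])
plan([p[0],p[1],120],BP[2])"
```

```text
pos [473.9 381.1 123.6] q6 -0.52 tilt [ 0.004  0.004 -1.   ] jaw yaw 67.5
shift m [0.0021, -0.2111, -0.3811] turn deg -32.49 dist 436.0 t 7.28 w 0.567 F [ 0.6  0.9 -5.7]
```

Emit:
send_rows:
  plan:
    - [[0,-0.012,-0.022,-6],[0,-0.03,-0.054,-12],[0,-0.048,-0.086,-19],[0,-0.066,-0.118,-26],[0,-0.084,-0.15,-32.5]]

```text
time: 7.7
tool_pos: [492.1, 207.6, 119.0]
tcp_rot: [-0.543, 0.453, 0.544, 0.452]
contact_force: [0.8, 0.0, -6.3]
width: 0.569
```

```bash
python3 -c "
from h import *
p=bw([-127.5,67,0])
plan([p[0],p[1],120],BP[2])"
```

```text
pos [492.1 207.6 119. ] q6 -1.38 tilt [-0.001  0.    -1.   ] jaw yaw 100.39
shift m [-0.001, 0.0162, -0.2607] turn deg 0.39 dist 261.0 t 7.7 w 0.569 F [ 0.8  0.  -6.3]
```

Emit:
send_rows:
  plan:
    - [[0,0.002,-0.034,0],[0,0.004,-0.069,0],[0,0.006,-0.104,0],[0,0.008,-0.139,0],[0,0.01,-0.17,0]]

```text
time: 8.12
tool_pos: [512.0, 37.9, 119.2]
tcp_rot: [-0.541, 0.455, 0.542, 0.454]
contact_force: [0.3, 0.3, -5.8]
width: 0.567
```

```bash
python3 -c "
from h import *
p=bw([-127.5,67,0])
plan([p[0],p[1],120],BP[2])"
```

```text
pos [512.   37.9 119.2] q6 -1.69 tilt [-0.001  0.    -1.   ] jaw yaw 99.98
shift m [-0.0008, 0.0046, -0.0903] turn deg -0.01 dist 90.0 t 8.12 w 0.567 F [ 0.3  0.3 -5.8]
```

Emit:
send_rows:
  plan:
    - [[0,0.001,-0.03,0],[0,0.003,-0.06,0],[0,0.0046,-0.09,0],[0,0.0046,-0.09,0],[0,0.0046,-0.09,0]]

```text
time: 8.53
tool_pos: [523.3, -50.7, 119.0]
tcp_rot: [-0.54, 0.455, 0.541, 0.455]
contact_force: [0.3, 0.8, -7.5]
width: 0.57
```

Run:
```python
from h import *
from rig import eyes
import cv2
p=bw([-127.5,67,0])
plan([p[0],p[1],120],BP[2]); c,T=wrist('w6');K=c["camera_matrix"]
i=cv2.imread('pics/w6.png')
for a,b in((0,1),(2,3),(4,5),(6,7),(8,9)):
    pass
for y in(116,102,32,18,-30,-44,-102,-116):
    uv=proj(K,T,[bw([-250,y,10]),bw([0,y,10])]).astype(int); cv2.line(i,tuple(map(int,uv[0])),tuple(map(int,uv[1])),(0,255,255),1)
cv2.imwrite('pics/w6o.png',i)
c=eyes.camera("scene");i=c["color"][:,:,::-1].copy();K,T=c["camera_matrix"],c["world_from_camera"]
f=4.5
big=cv2.resize(i[130:250,230:390],None,fx=f,fy=f,interpolation=cv2.INTER_CUBIC)
for y in(116,102,32,18,-30,-44,-102,-116):
    uv=((proj(K,T,[bw([-250,y,10]),bw([0,y,10])])-[230,130]+.5)*f).astype(int); cv2.line(big,tuple(map(int,uv[0])),tuple(map(int,uv[1])),(0,255,255),1)
cv2.imwrite('pics/s6o.png',big)
```

```text
pos [523.3 -50.7 119. ] q6 -1.86 tilt [-0.001  0.001 -1.   ] jaw yaw 99.82
shift m [-0.001, 0.0003, -0.0011] turn deg -0.17 dist 1.0 t 8.53 w 0.57 F [ 0.3  0.8 -7.5]
```

View pics/w6o.png

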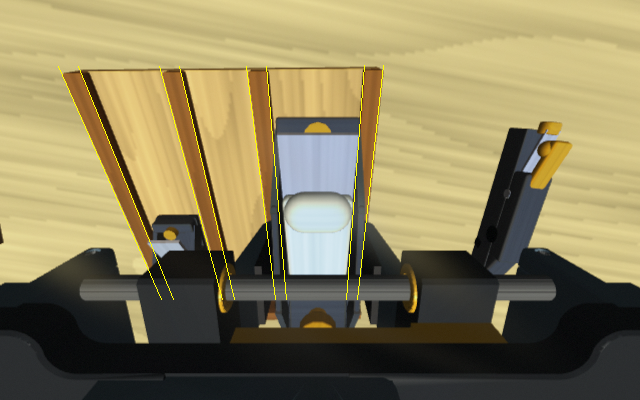

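View pics/s6o.png

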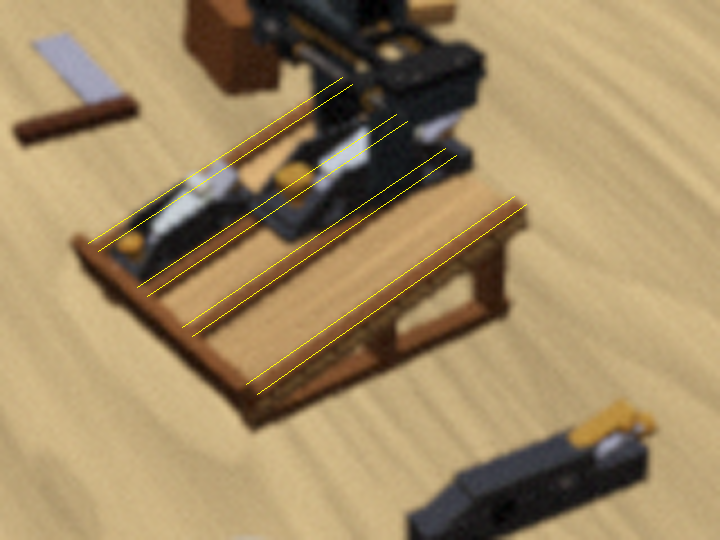

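```bash
sed -i 's/BP=\[656.1,-96.4/BP=[656.1,-95.2/' h.py; python3 -c "
from h import *
g=bw([-125,67,38.7])-[0,0,59];print(g)
plan([g[0],g[1],72],BP[2])"
```

```text
[535.42950975 -48.42893569  44.73371012]
pos [523.1 -49.  119.1] q6 -1.86 tilt [-0.001  0.001 -1.   ] jaw yaw 99.99
shift m [0.0471, -0.0123, -0.0016] turn deg -0.01 dist 49.0 t 8.63 w 0.565 F [ 0.4  0.3 -6.8]
```

Emit:
send_rows:
  plan:
    - [[0.01,-0.005,0,0],[0.025,-0.0123,0,0],[0.038,-0.0123,0,0],[0.047,-0.0123,0,0],[0.047,-0.0123,0,0]]
  squeeze: 25

```text
time: 9.05
tool_pos: [533.8, -46.2, 69.8]
tcp_rot: [-0.54, 0.455, 0.544, 0.453]
contact_force: [-1.0, 0.5, -6.0]
width: 0.568
```

```bash
python3 -c "
from h import *
g=bw([-125,67,38.7])-[0,0,59]
plan(g,BP[2])"
```

```text
pos [533.8 -46.2  69.8] q6 -1.86 tilt [-0.006  0.001 -1.   ] jaw yaw 100.09
shift m [0.0251, -0.0013, -0.0025] turn deg 0.1 dist 25.0 t 9.05 w 0.568 F [-1.   0.5 -6. ]
```

Emit:
send_rows:
  plan:
    - [[0.002,0,0,0],[0.004,0,-0.001,0],[0.006,0,-0.001,0],[0.008,0,-0.001,0],[0.01,0,-0.001,0]]

```text
time: 9.47
tool_pos: [537.3, -48.4, 63.7]
tcp_rot: [0.542, -0.454, -0.541, -0.455]
contact_force: [1.4, 2.2, -0.8]
width: 0.568
```

```bash
python3 -c "
from h import *
g=bw([-125,67,38.7])-[0,0,59]
plan(g,BP[2])"
```

```text
pos [537.3 -48.4  63.7] q6 -1.86 tilt [ 0.003  0.    -1.   ] jaw yaw 99.99
shift m [0.0189, 0.0019, 0.0003] turn deg -0.01 dist 19.0 t 9.47 w 0.568 F [ 1.4  2.2 -0.8]
```

Heel contact has begun, with the force going from −6 to −0.8 N. I'll continue down gently so the plane pivots flat.

Emit:
send_rows:
  plan:
    - [[0.002,0,0,0],[0.004,0,0,0],[0.006,0,0,0],[0.008,0,0,0],[0.01,0,0,0]]

```text
time: 9.88
tool_pos: [539.9, -48.1, 54.0]
tcp_rot: [0.544, -0.453, -0.539, -0.457]
contact_force: [6.9, 2.9, 1.8]
width: 0.57
```

Run:
```python
from h import *
from rig import eyes
import cv2
g=bw([-125,67,38.7])-[0,0,59]
plan(g,BP[2])
c=eyes.camera("scene");i=c["color"][:,:,::-1].copy()
cv2.imwrite('pics/s7.png',cv2.resize(i[130:250,230:390],None,fx=4.5,fy=4.5,interpolation=cv2.INTER_CUBIC))
```

```text
pos [539.9 -48.1  54. ] q6 -1.86 tilt [ 0.008  0.001 -1.   ] jaw yaw 99.96
shift m [0.0093, 0.0046, 0.0004] turn deg -0.03 dist 10.0 t 9.88 w 0.57 F [6.9 2.9 1.8]
```

View pics/s7.png

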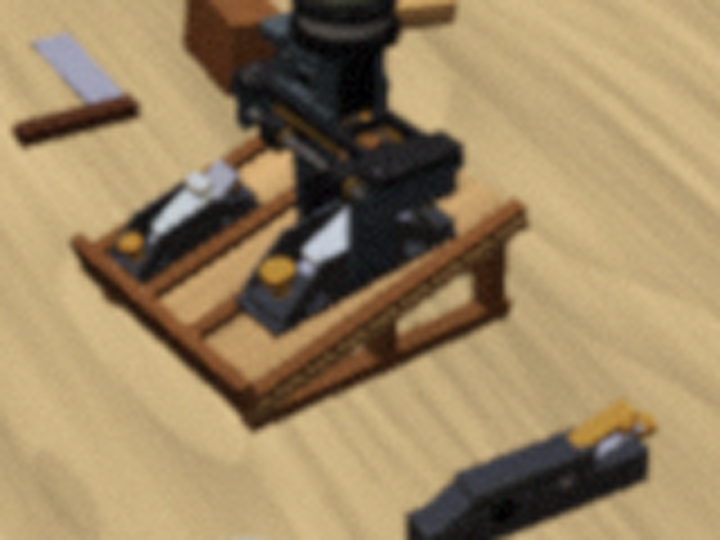

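The scene crop shows the block plane in the wide bay with its toe at about (270,310), tilting as intended. Continuing.

Emit:
send_rows:
  plan:
    - [[0.002,0,0,0],[0.004,0,0,0],[0.006,0,0,0],[0.008,0,0,0],[0.0095,0,0,0]]

```text
time: 10.35
tool_pos: [540.0, -48.3, 44.4]
tcp_rot: [0.544, -0.453, -0.539, -0.456]
contact_force: [7.0, 2.0, 0.5]
width: 0.572
```

Run:
```python
from h import *
from rig import eyes
import cv2
g=bw([-125,67,38.7])-[0,0,59]
plan(g,BP[2])
c=eyes.camera("scene");i=c["color"][:,:,::-1].copy()
cv2.imwrite('pics/s8.png',cv2.resize(i[130:250,230:390],None,fx=4.5,fy=4.5,interpolation=cv2.INTER_CUBIC))
wrist('w8')
```

```text
pos [540.  -48.3  44.4] q6 -1.86 tilt [ 0.008  0.    -1.   ] jaw yaw 99.99
shift m [-0.0003, 0.0045, 0.0007] turn deg -0.0 dist 5.0 t 10.35 w 0.572 F [7.  2.  0.5]
```

View pics/s8.png

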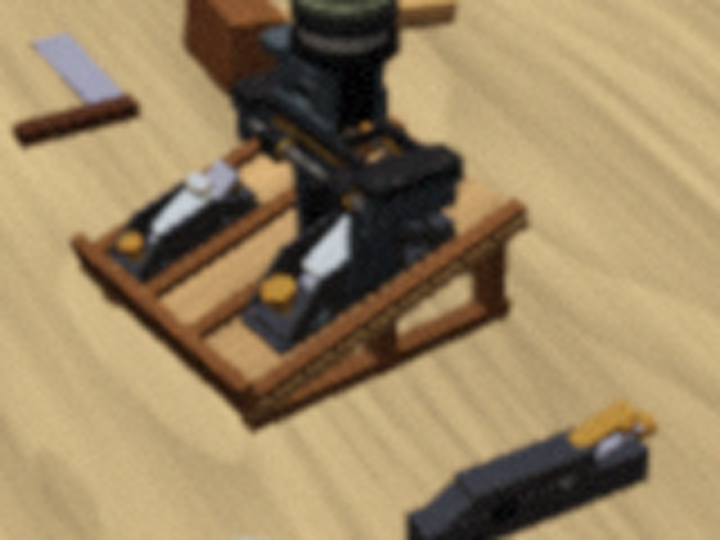

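View pics/w8.png

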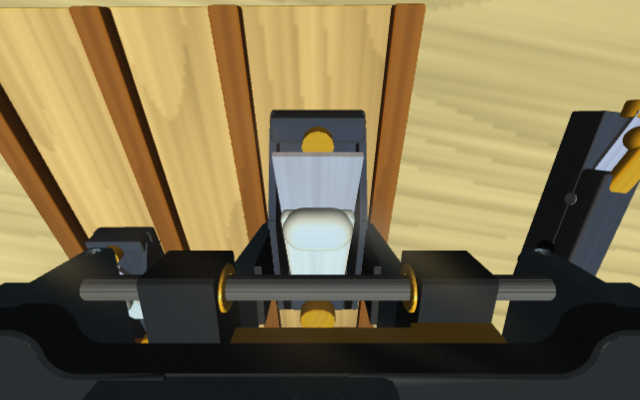

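Emit:
send_rows:
  plan:
    - [[0.001,0,0,0],[0.002,0,0,0],[0.003,0,0,0]]

```text
time: 10.7
tool_pos: [539.7, -48.4, 43.9]
tcp_rot: [0.544, -0.453, -0.539, -0.456]
contact_force: [-0.7, 2.8, 24.5]
width: 0.57
```

Run:
```python
from h import *
from rig import eyes,bot
import cv2
s=bot.get_state();print(wb(np.array(s["tool_pos"])+[0,0,59]), wb(np.array(s["tool_pos"])+[0,0,40]))
r=R.from_quat(s["tcp_rot"]).as_matrix()
d=board(BP)[0][:,0]; print("slope dir in tool",r.T@d)
c=eyes.camera("top");i=c["color"][:,:,::-1].copy();K,T=c["camera_matrix"],c["world_from_camera"]
b=cv2.resize(i[120:240,300:420],None,fx=5,fy=5,interpolation=cv2.INTER_CUBIC);cv2.imwrite('pics/t8.png',b)
c=eyes.camera("scene");K,T=c["camera_matrix"],c["world_from_camera"]
for x in(0,-20,-30,-40,-50): print(x,((proj(K,T,[bw([x,93,0]),bw([x,41,0])])-[230,130]+.5)*4.5).round(0).tolist())
```

```text
[-120.74595779   66.24681918   38.93918965] [-115.82839594   66.24681918   20.58659895]
slope dir in tool [ 2.66546203e-01 -9.63822108e-01  2.57242257e-04]
0 [[243.0, 388.0], [204.0, 353.0]]
-20 [[266.0, 373.0], [226.0, 337.0]]
-30 [[277.0, 365.0], [237.0, 330.0]]
-40 [[288.0, 357.0], [248.0, 322.0]]
-50 [[299.0, 349.0], [258.0, 315.0]]
```

View pics/t8.png

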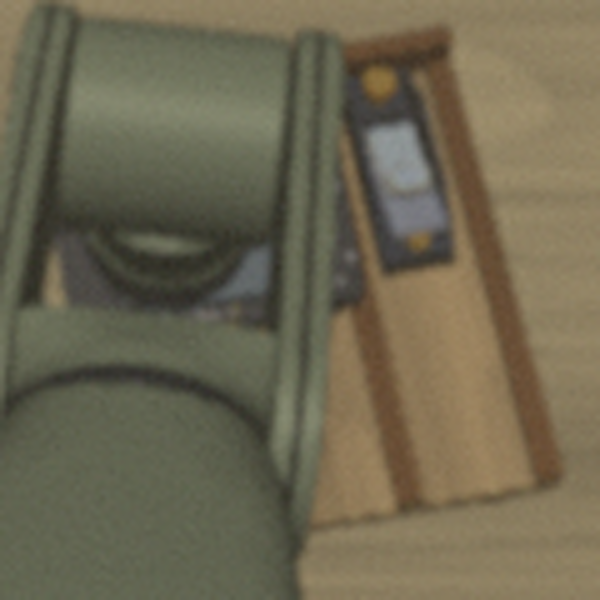

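Emit:
send_rows:
  plan:
    - [[-0.001,-0.003,0,0],[0.0004,-0.0065,0,0],[0.0015,-0.0105,0,0],[0.0026,-0.0145,0,0],[0.0036,-0.0185,0,0]]

```text
time: 11.22
tool_pos: [553.1, -46.2, 40.0]
tcp_rot: [0.542, -0.455, -0.542, -0.454]
contact_force: [-10.2, -1.7, 23.2]
width: 0.563
```

Emit:
send_rows:
  plan:
    - [[0.0005,-0.003,0,0],[0.001,-0.006,0,0],[0.0017,-0.009,0,0],[0.0024,-0.012,0,0],[0.0024,-0.012,0,0]]

```text
time: 11.63
tool_pos: [566.2, -44.0, 36.4]
tcp_rot: [0.542, -0.454, -0.541, -0.454]
contact_force: [-2.7, -0.7, 14.9]
width: 0.573
```

Run:
```python
from h import *
from rig import eyes,bot
import cv2
s=bot.get_state();print(wb(np.array(s["tool_pos"])+[0,0,59]))
c=eyes.camera("scene");i=c["color"][:,:,::-1].copy()
cv2.imwrite('pics/s9.png',cv2.resize(i[150:240,230:350],None,fx=6.5,fy=6.5,interpolation=cv2.INTER_CUBIC))
```

```text
[-92.81152046  66.05158676  38.71757937]
```

View pics/s9.png

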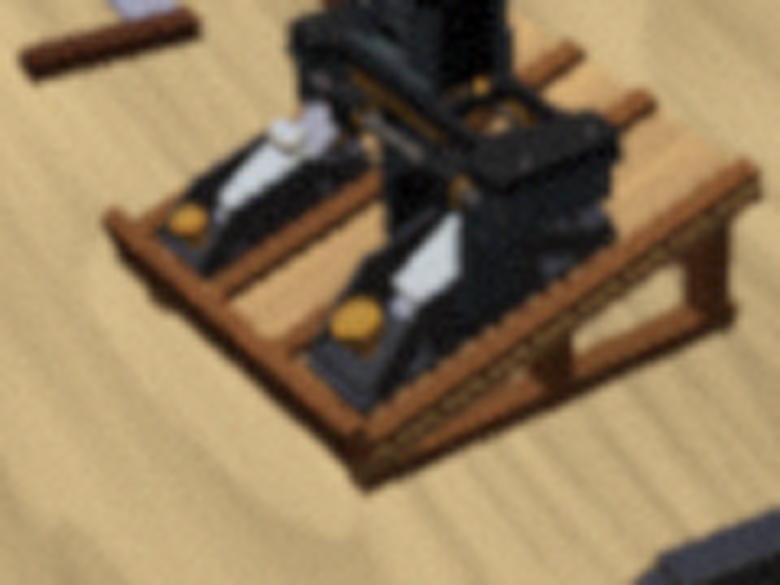

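The toe is about 10 mm from the stop, so I'll creep on.

Emit:
send_rows:
  plan:
    - [[0.0003,-0.002,0,0],[0.0007,-0.004,0,0],[0.0013,-0.006,0,0],[0.0018,-0.008,0,0],[0.0018,-0.008,0,0]]

```text
time: 12.1
tool_pos: [574.0, -42.6, 34.3]
tcp_rot: [0.542, -0.454, -0.541, -0.454]
contact_force: [-3.2, 0.1, 9.4]
width: 0.572
```

Run:
```python
from h import *
from rig import eyes,bot
s=bot.get_state();print(wb(np.array(s["tool_pos"])+[0,0,59]),s["contact_force"])
```

```text
[-84.63691257  66.09209627  38.72848984] [-3.15152947  0.09283828  9.43442294]
```

Emit:
send_rows:
  plan:
    - [[0.0005,-0.0015,0,0],[0.001,-0.003,0,0],[0.0013,-0.0045,0,0],[0.0013,-0.0045,0,0]]

```text
time: 12.43
tool_pos: [574.6, -42.4, 34.0]
tcp_rot: [-0.541, 0.456, 0.543, 0.452]
contact_force: [-13.2, -2.1, 20.4]
width: 0.569
```

Run:
```python
from h import *
from rig import eyes,bot
import cv2
s=bot.get_state();print(wb(np.array(s["tool_pos"])+[0,0,59]),s["contact_force"])
c=eyes.camera("scene");i=c["color"][:,:,::-1].copy()
cv2.imwrite('pics/s10.png',cv2.resize(i[150:240,230:350],None,fx=6.5,fy=6.5,interpolation=cv2.INTER_CUBIC))
```

```text
[-83.95225445  66.13097367  38.53652455] [-13.24039001  -2.0507266   20.43140391]
```

View pics/s10.png

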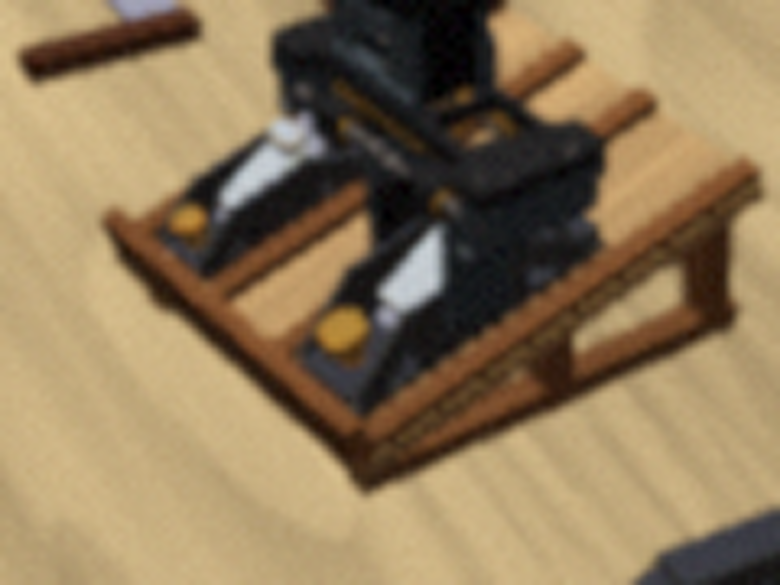

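Emit:
send_rows:
  plan:
    - [[-0.001,-0.001,0,0],[-0.001,-0.002,0,0],[-0.001,-0.003,0,0],[-0.001,-0.003,0,0]]

```text
time: 12.82
tool_pos: [574.5, -42.4, 33.8]
tcp_rot: [-0.539, 0.458, 0.545, 0.45]
contact_force: [-16.4, -5.7, 19.9]
width: 0.568
```

Run:
```python
from h import *
from rig import eyes,bot
s=bot.get_state();print(wb(np.array(s["tool_pos"])+[0,0,59]),s["contact_force"])
```

```text
[-84.0146179   66.12902251  38.40797016] [-16.38837608  -5.74504571  19.93246358]
```

Emit:
send_rows:
  plan:
    - [[-0.0015,0.002,0,0],[-0.0015,0.004,0,0],[-0.0015,0.005,0,0]]

```text
time: 13.07
tool_pos: [575.1, -42.3, 33.9]
tcp_rot: [-0.542, 0.455, 0.542, 0.453]
contact_force: [-2.6, -3.3, 3.6]
width: 0.572
```

Emit:
send_rows:
  plan:
    - [[0,0,0,0],[0,0,0,0],[0,0,0,0],[0,0,0,0],[0,0,0,0]]
  hand: 90

```text
time: 13.48
tool_pos: [576.8, -41.1, 33.3]
tcp_rot: [0.542, -0.454, -0.542, -0.455]
contact_force: [-1.1, -0.3, 0.4]
width: 0.891
```

Run:
```python
from h import *
from rig import eyes,bot
s=bot.get_state();print(wb(np.array(s["tool_pos"])+[0,0,59]),s["contact_force"],s["width"])
```

```text
[-81.42800028  67.06101042  38.5570997 ] [-1.06616546 -0.32065036  0.42343588] 0.8907761114398176
```

Emit:
send_rows:
  plan:
    - [[-0.02,0,0,0],[-0.055,0,0,0],[-0.095,0,0,0],[-0.13,0,0,0],[-0.15,0,0,0]]

```text
time: 13.9
tool_pos: [578.4, -41.3, 187.9]
tcp_rot: [0.544, -0.453, -0.54, -0.456]
contact_force: [0.3, -0.1, 0.3]
width: 0.9
```

Run:
```python
from h import *
from rig import eyes,bot
import cv2
c=eyes.camera("scene");i=c["color"][:,:,::-1].copy()
cv2.imwrite('pics/s11.png',cv2.resize(i[150:240,230:350],None,fx=6.5,fy=6.5,interpolation=cv2.INTER_CUBIC))
wrist('w11')
plan([508,165,190],.03)
```

```text
pos [579.4 -41.4 188. ] q6 -1.84 tilt [ 0.01  -0.001 -1.   ] jaw yaw 100.02
shift m [-0.0028, 0.0343, 0.2157] turn deg 8.3 dist 218.0 t 14.0 w 0.901 F [ 1. -0.  1.]
```

View pics/s11.png

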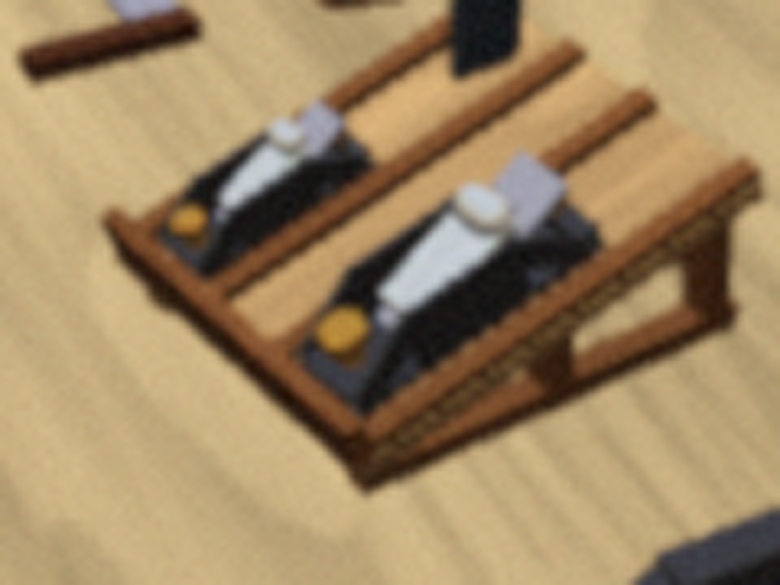

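View pics/w11.png

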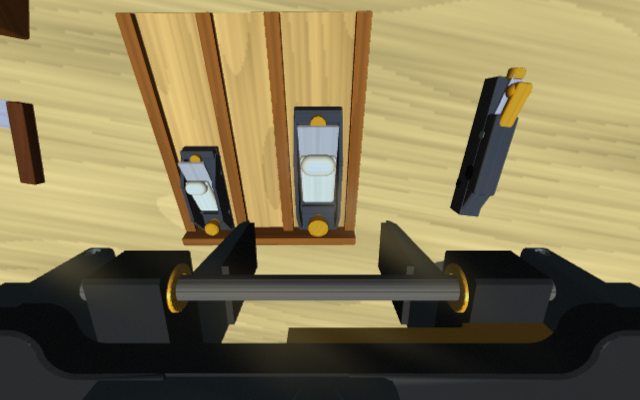

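The block plane is home, toe against the stop at about (318,232) in the wrist view and flat in its bay. Now the shoulder plane.

Emit:
send_rows:
  plan:
    - [[0,0.006,0.038,1.7],[0,0.012,0.076,3.4],[0,0.018,0.114,5.1],[0,0.024,0.152,6.8],[0,0.03,0.19,8.3]]
  hand: 100

```text
time: 14.42
tool_pos: [512.3, 141.9, 182.0]
tcp_rot: [-0.506, 0.494, 0.507, 0.492]
contact_force: [0.6, 0.1, -0.6]
width: 1.003
```

Emit:
send_rows:
  plan:
    - [[0,0.0043,0.026,0],[0,0.0043,0.026,0],[0,0.0043,0.026,0]]

```text
time: 14.67
tool_pos: [507.9, 167.3, 182.1]
tcp_rot: [-0.508, 0.492, 0.508, 0.491]
contact_force: [0.2, -0.9, -0.8]
width: 0.998
```

Run:
```python
from h import *
import cv2
plan([508,165,190],.03)
c,T=wrist('w12');K=c["camera_matrix"]
r=R.from_euler('z',.03).as_matrix()
for a in(-90,90):
  for b in(-14,14):
    for z in(0,30): print((a,b,z),proj(K,T,[r@np.array([a,b,z])+[508,165,0]])[0].round(1))
i=cv2.imread('pics/w12.png');cv2.imwrite('pics/w12z.png',cv2.resize(i[60:260,230:410],None,fx=3,fy=3,interpolation=cv2.INTER_CUBIC))
```

```text
pos [507.9 167.3 182.1] q6 -1.31 tilt [-0.002 -0.001 -1.   ] jaw yaw 91.89
shift m [-0.0079, -0.0001, -0.0023] turn deg 0.17 dist 8.0 t 14.67 w 0.998 F [ 0.2 -0.9 -0.8]
(-90, -14, 0) [305. 110.]
(-90, -14, 30) [304.  109.4]
(-90, 14, 0) [326.2 110. ]
(-90, 14, 30) [326.9 109.5]
(90, -14, 0) [306.2 235.2]
(90, -14, 30) [305.4 243.9]
(90, 14, 0) [324.7 235.3]
(90, 14, 30) [325.3 243.9]
```

View pics/w12z.png

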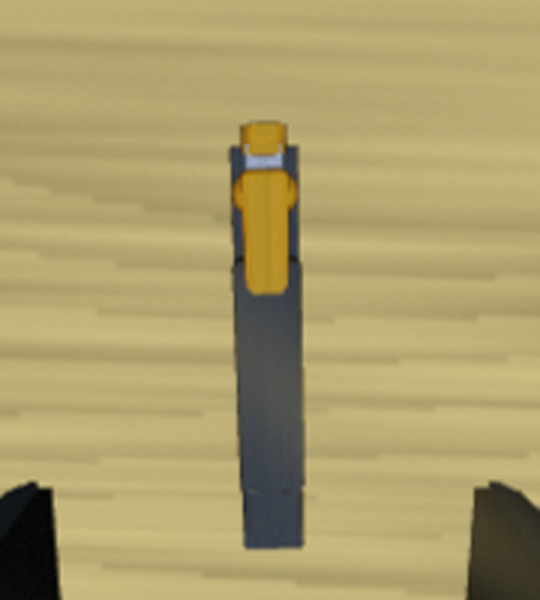

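Emit:
send_rows:
  plan:
    - [[0,-0.001,0.003,-1.5],[0,-0.001,0.003,-1.5],[0,-0.001,0.003,-1.5]]

```text
time: 14.97
tool_pos: [510.0, 168.5, 183.2]
tcp_rot: [-0.513, 0.486, 0.514, 0.486]
contact_force: [-0.6, -0.0, 0.2]
width: 1.0
```

Run:
```python
from h import *
import cv2
plan([508,170.7,182],.056)
c,T=wrist('w13');K=c["camera_matrix"]
r=R.from_euler('z',.056).as_matrix()
for a in(-90,90):
  for b in(-14,14):
    for z in(0,30): print((a,b,z),proj(K,T,[r@np.array([a,b,z])+[508,170.7,0]])[0].round(1))
i=cv2.imread('pics/w13.png');cv2.imwrite('pics/w13z.png',cv2.resize(i[60:260,230:410],None,fx=3,fy=3,interpolation=cv2.INTER_CUBIC))
```

```text
pos [510.  168.5 183.2] q6 -1.33 tilt [-0. -0. -1.] jaw yaw 93.13
shift m [0.0012, 0.0019, 0.0023] turn deg -0.07 dist 3.0 t 14.97 w 1.0 F [-0.6 -0.   0.2]
(-90, -14, 0) [308.1 108.2]
(-90, -14, 30) [307.4 107.6]
(-90, 14, 0) [329.2 108.2]
(-90, 14, 30) [330.3 107.5]
(90, -14, 0) [309.4 233.6]
(90, -14, 30) [308.9 242.1]
(90, 14, 0) [327.9 233.6]
(90, 14, 30) [328.7 242.1]
```

View pics/w13z.png

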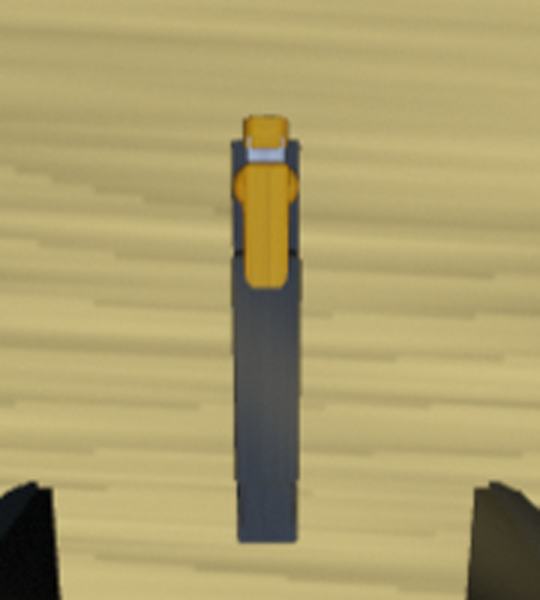

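My projection now matches the shoulder plane to under 1 px: heel at 307–329, toe at 309–329. I'm descending.

Emit:
send_rows:
  plan:
    - [[0.03,0.002,0.0015,0],[0.07,0.002,0.0015,0],[0.11,0.002,0.0015,0],[0.14,0.002,0.0015,0],[0.155,0.002,0.0015,0]]

```text
time: 15.43
tool_pos: [504.9, 169.3, 24.6]
tcp_rot: [-0.512, 0.488, 0.515, 0.484]
contact_force: [-0.9, -0.1, 0.7]
width: 1.001
```

Run:
```python
from h import *
plan([508,170.7,-18],.056)
```

```text
pos [504.9 169.3  24.6] q6 -1.32 tilt [-0.006 -0.002 -1.   ] jaw yaw 93.15
shift m [0.0426, -0.0034, 0.0013] turn deg -0.06 dist 43.0 t 15.43 w 1.001 F [-0.9 -0.1  0.7]
```

Emit:
send_rows:
  plan:
    - [[0.015,-0.001,0.001,0],[0.03,-0.001,0.001,0],[0.041,-0.001,0.001,0],[0.041,-0.001,0.001,0]]

```text
time: 15.77
tool_pos: [507.0, 170.8, -14.7]
tcp_rot: [-0.513, 0.487, 0.514, 0.485]
contact_force: [-0.1, 0.3, -0.7]
width: 0.999
```

Emit:
send_rows:
  plan:
    - [[0,0,0,0],[0,0,0,0],[0,0,0,0],[0,0,0,0],[0,0,0,0]]
  hand: 0
  squeeze: 35

```text
time: 16.18
tool_pos: [509.0, 172.0, -11.8]
tcp_rot: [0.514, -0.485, -0.514, -0.486]
contact_force: [0.9, -0.1, 0.6]
width: 0.668
```

Emit:
send_rows:
  plan:
    - [[0,0,0,0],[0,0,0,0],[0,0,0,0],[0,0,0,0],[0,0,0,0]]

```text
time: 16.6
tool_pos: [508.6, 170.8, -12.3]
tcp_rot: [0.515, -0.486, -0.514, -0.485]
contact_force: [0.3, 2.9, -5.9]
width: 0.304
```

Emit:
send_rows:
  plan:
    - [[0,0,0,0],[0,0,0,0]]

```text
time: 16.77
tool_pos: [508.6, 170.8, -12.4]
tcp_rot: [0.514, -0.486, -0.514, -0.485]
contact_force: [0.9, -5.2, 3.2]
width: 0.304
```

Emit:
send_rows:
  plan:
    - [[-0.01,0,0,0],[-0.045,0,0,0],[-0.085,0,0,0],[-0.125,0,0,0],[-0.145,0,0,0]]

```text
time: 17.18
tool_pos: [510.0, 173.0, 136.8]
tcp_rot: [0.514, -0.484, -0.513, -0.488]
contact_force: [1.1, 1.5, -5.8]
width: 0.304
```

```bash
python3 -c "
from h import *
g=bw([-133,-6,46.6])-[0,0,59];print(g)
plan([g[0],g[1],130],BP[2]);wrist('w14')"
```

```text
[ 542.49973674 -121.3076389    54.4350765 ]
pos [510.  173.  136.8] q6 -1.32 tilt [ 0.005  0.003 -1.   ] jaw yaw 93.2
shift m [0.0061, -0.016, -0.2957] turn deg -6.79 dist 296.0 t 17.18 w 0.304 F [ 1.1  1.5 -5.8]
```

View pics/w14.png

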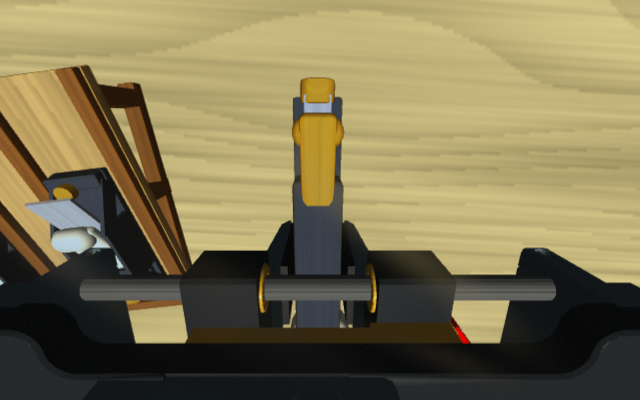

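Emit:
send_rows:
  plan:
    - [[0,-0.001,-0.022,-1.5],[0,-0.003,-0.058,-3],[0,-0.005,-0.094,-4.5],[0,-0.007,-0.13,-6],[0,-0.009,-0.166,-6.8]]

```text
time: 17.65
tool_pos: [525.1, 5.8, 130.5]
tcp_rot: [-0.541, 0.455, 0.543, 0.453]
contact_force: [0.7, 0.4, -5.8]
width: 0.306
```

```bash
python3 -c "
from h import *
g=bw([-133,-6,46.6])-[0,0,59]
plan([g[0],g[1],130],BP[2])"
```

```text
pos [525.1   5.8 130.5] q6 -1.76 tilt [-0.004  0.001 -1.   ] jaw yaw 100.11
shift m [0.0003, 0.0051, -0.1282] turn deg 0.11 dist 128.0 t 17.65 w 0.306 F [ 0.7  0.4 -5.8]
```

Emit:
send_rows:
  plan:
    - [[-0.003,0.001,-0.034,0],[-0.003,0.003,-0.068,0],[-0.003,0.004,-0.102,0],[-0.003,0.005,-0.128,0],[-0.003,0.005,-0.128,0]]

```text
time: 18.07
tool_pos: [543.8, -124.8, 133.3]
tcp_rot: [-0.541, 0.457, 0.541, 0.455]
contact_force: [-0.0, -0.6, -6.1]
width: 0.3
```

Emit:
send_rows:
  plan:
    - [[0,0,0,0]]

```text
time: 18.15
tool_pos: [542.8, -120.7, 133.3]
tcp_rot: [-0.539, 0.456, 0.543, 0.455]
contact_force: [0.1, 1.5, -7.2]
width: 0.309
```

Run:
```python
from h import *
import cv2
g=bw([-133,-6,46.6])-[0,0,59]
plan([g[0],g[1],130],BP[2])
c,T=wrist('w15');K=c["camera_matrix"]
i=cv2.imread('pics/w15.png')
for y in(116,102,32,18,-30,-44,-102,-116):
    uv=proj(K,T,[bw([-250,y,10]),bw([0,y,10])]).astype(int); cv2.line(i,tuple(map(int,uv[0])),tuple(map(int,uv[1])),(0,255,255),1)
cv2.imwrite('pics/w15o.png',i)
```

```text
pos [ 542.8 -120.7  133.3] q6 -1.98 tilt [-0.004  0.002 -1.   ] jaw yaw 99.84
shift m [0.0033, 0.0004, -0.0005] turn deg -0.16 dist 3.0 t 18.15 w 0.309 F [ 0.1  1.5 -7.2]
```

View pics/w15o.png

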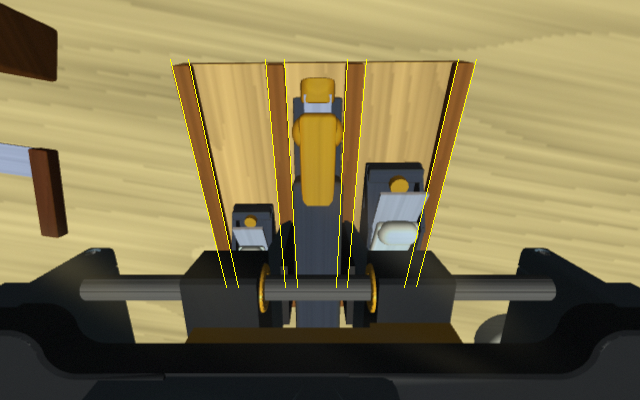

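Aligned: the strip overlay matches within about 1 px and the plane is between the strips. Lowering.

Emit:
send_rows:
  plan:
    - [[0.01,0,0,0],[0.022,0,0,0],[0.034,0,0,0],[0.044,0,0,0],[0.047,0,0,0]]
  squeeze: 25

```text
time: 18.62
tool_pos: [542.2, -118.6, 85.8]
tcp_rot: [-0.54, 0.455, 0.544, 0.453]
contact_force: [-0.7, -0.5, -7.1]
width: 0.306
```

Emit:
send_rows:
  plan:
    - [[0.002,0,0,0],[0.004,0,0,0],[0.006,0,0,0],[0.008,0,0,0],[0.01,0,0,0]]

```text
time: 19.03
tool_pos: [544.5, -120.4, 78.7]
tcp_rot: [0.542, -0.454, -0.541, -0.455]
contact_force: [0.3, 0.1, -6.1]
width: 0.306
```

```bash
python3 -c "
from h import *
g=bw([-133,-6,46.6])-[0,0,59]
plan(g,BP[2])"
```

```text
pos [ 544.5 -120.4   78.7] q6 -1.98 tilt [ 0.001 -0.    -1.   ] jaw yaw 100.01
shift m [0.0243, 0.0022, -0.0006] turn deg 0.01 dist 24.0 t 19.03 w 0.306 F [ 0.3  0.1 -6.1]
```

Emit:
send_rows:
  plan:
    - [[0.002,0,0,0],[0.004,0,0,0],[0.006,0,0,0],[0.008,0,0,0],[0.01,0,0,0]]

```text
time: 19.45
tool_pos: [547.4, -120.2, 69.8]
tcp_rot: [0.543, -0.453, -0.54, -0.456]
contact_force: [6.3, 1.7, 0.4]
width: 0.307
```

Emit:
send_rows:
  plan:
    - [[0.002,0,0,0],[0.004,0,0,0],[0.006,0,0,0],[0.008,0,0,0],[0.01,0,0,0]]

```text
time: 19.87
tool_pos: [548.1, -120.4, 59.9]
tcp_rot: [0.544, -0.453, -0.539, -0.456]
contact_force: [6.9, 2.2, 0.1]
width: 0.307
```

Run:
```python
from h import *
from rig import eyes
import cv2
g=bw([-133,-6,46.6])-[0,0,59]
plan(g,BP[2])
c=eyes.camera("scene");i=c["color"][:,:,::-1].copy()
cv2.imwrite('pics/s16.png',cv2.resize(i[140:240,230:350],None,fx=6,fy=6,interpolation=cv2.INTER_CUBIC))
```

```text
pos [ 548.1 -120.4   59.9] q6 -1.98 tilt [ 0.008 -0.001 -1.   ] jaw yaw 99.98
shift m [0.0054, 0.0057, 0.0001] turn deg -0.01 dist 8.0 t 19.87 w 0.307 F [6.9 2.2 0.1]
```

View pics/s16.png

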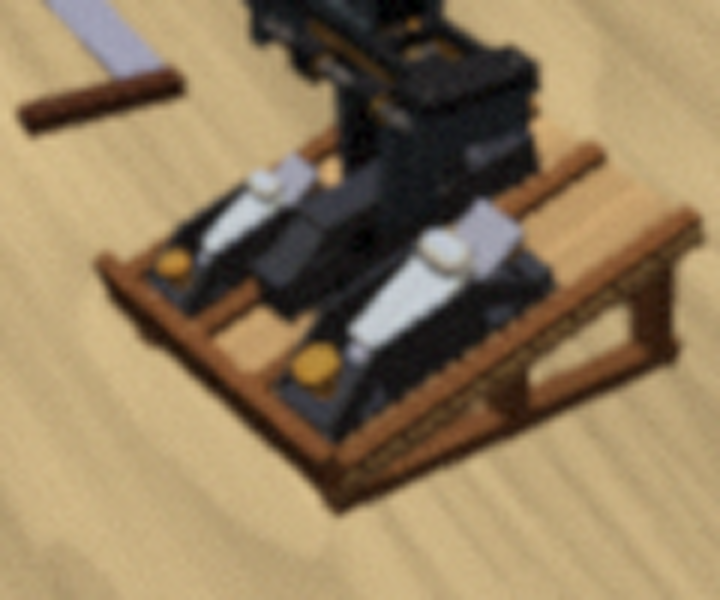

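The view shows the shoulder plane between its strips and nearly flat, with its toe at about (285,290). Continuing down to firm contact.

Emit:
send_rows:
  plan:
    - [[0.002,0,0,0],[0.004,0,0,0],[0.006,0,0,0],[0.0065,0,0,0]]

```text
time: 20.25
tool_pos: [547.8, -120.5, 53.6]
tcp_rot: [0.544, -0.453, -0.539, -0.456]
contact_force: [5.5, 1.9, 4.3]
width: 0.302
```

Run:
```python
from h import *
from rig import bot
s=bot.get_state();print(wb(np.array(s["tool_pos"])+[0,0,59]),s["contact_force"])
```

```text
[-127.56394291   -6.16910881   47.14598736] [5.52358038 1.94074338 4.31197622]
```

Emit:
send_rows:
  plan:
    - [[0.001,0,0,0],[0.0025,0,0,0],[0.0025,0,0,0]]

```text
time: 20.5
tool_pos: [547.9, -120.5, 53.5]
tcp_rot: [0.544, -0.453, -0.539, -0.456]
contact_force: [1.6, 1.9, 14.8]
width: 0.308
```

Run:
```python
from h import *
from rig import bot
s=bot.get_state();print(wb(np.array(s["tool_pos"])+[0,0,59]),s["contact_force"])
```

```text
[-127.50390976   -6.18588238   47.11274489] [ 1.56925043  1.94655626 14.77492778]
```

Firm contact, and the height of 47.1 mm normal to the board agrees with lying flat. Sliding down the slope.

Emit:
send_rows:
  plan:
    - [[0.0003,-0.003,0,0],[0.0012,-0.007,0,0],[0.0023,-0.011,0,0],[0.0033,-0.015,0,0],[0.0043,-0.019,0,0]]

```text
time: 20.92
tool_pos: [562.1, -118.3, 49.4]
tcp_rot: [0.543, -0.455, -0.541, -0.454]
contact_force: [-10.1, -1.9, 22.3]
width: 0.304
```

Run:
```python
from h import *
from rig import bot
s=bot.get_state();print(wb(np.array(s["tool_pos"])+[0,0,59]),s["contact_force"])
```

```text
[-112.54782401   -6.41971158   46.90857737] [-10.05297744  -1.94167179  22.28819523]
```

Emit:
send_rows:
  plan:
    - [[0.0003,-0.003,0,0],[0.0009,-0.006,0,0],[0.0016,-0.009,0,0],[0.0024,-0.012,0,0],[0.0024,-0.012,0,0]]

```text
time: 21.33
tool_pos: [574.7, -116.0, 46.0]
tcp_rot: [0.543, -0.455, -0.541, -0.454]
contact_force: [-5.4, -1.0, 16.8]
width: 0.308
```

Run:
```python
from h import *
from rig import bot
s=bot.get_state();print(wb(np.array(s["tool_pos"])+[0,0,59]),s["contact_force"])
```

```text
[-99.26535361  -6.33169366  46.92645083] [-5.39883785 -1.02148609 16.82942247]
```

Emit:
send_rows:
  plan:
    - [[0.0003,-0.0015,0,0],[0.0006,-0.003,0,0],[0.0011,-0.005,0,0],[0.0011,-0.005,0,0]]

```text
time: 21.67
tool_pos: [579.3, -115.1, 44.8]
tcp_rot: [0.543, -0.455, -0.541, -0.454]
contact_force: [-6.1, -1.4, 16.4]
width: 0.309
```

Emit:
send_rows:
  plan:
    - [[0.0003,-0.0015,0,0],[0.0006,-0.003,0,0],[0.0011,-0.005,0,0],[0.0011,-0.005,0,0]]

```text
time: 22.0
tool_pos: [584.5, -114.2, 43.4]
tcp_rot: [0.543, -0.455, -0.541, -0.454]
contact_force: [-4.5, -1.4, 12.9]
width: 0.307
```

Run:
```python
from h import *
from rig import bot,eyes
import cv2
s=bot.get_state();print(wb(np.array(s["tool_pos"])+[0,0,59]),s["contact_force"])
c=eyes.camera("scene");i=c["color"][:,:,::-1].copy()
cv2.imwrite('pics/s17.png',cv2.resize(i[140:240,230:350],None,fx=6,fy=6,interpolation=cv2.INTER_CUBIC))
```

```text
[-89.00819728  -6.25342242  46.94139565] [-4.5047619  -1.35917262 12.94992963]
```

View pics/s17.png

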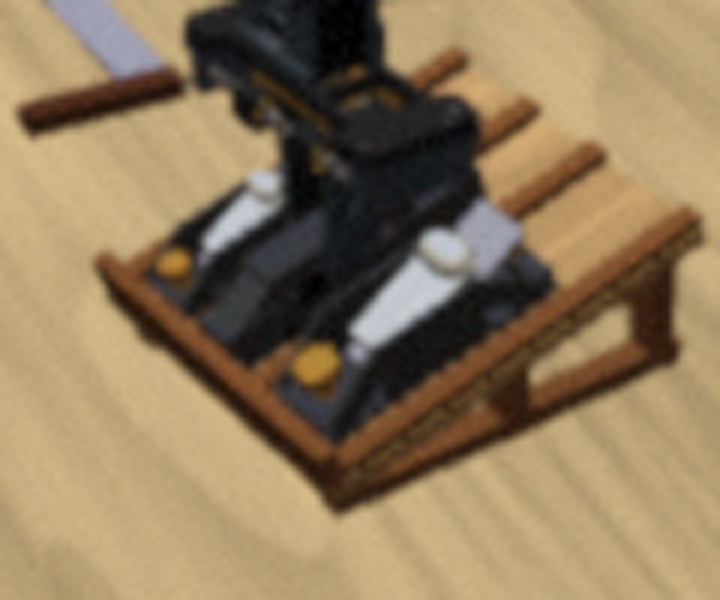

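Emit:
send_rows:
  plan:
    - [[0.0002,-0.0015,0,0],[0.0004,-0.003,0,0],[0.0006,-0.004,0,0],[0.0006,-0.004,0,0]]

```text
time: 22.38
tool_pos: [585.3, -114.0, 43.0]
tcp_rot: [-0.541, 0.456, 0.543, 0.452]
contact_force: [-11.1, -3.0, 18.5]
width: 0.303
```

Run:
```python
from h import *
from rig import bot,eyes
s=bot.get_state();print(wb(np.array(s["tool_pos"])+[0,0,59]),s["contact_force"])
```

```text
[-88.05494588  -6.19024722  46.82077552] [-11.09816821  -3.00325994  18.54370495]
```

Emit:
send_rows:
  plan:
    - [[-0.0005,-0.001,0,0],[-0.001,-0.002,0,0],[-0.001,-0.003,0,0],[-0.001,-0.003,0,0]]

```text
time: 22.72
tool_pos: [585.2, -113.9, 42.9]
tcp_rot: [-0.54, 0.458, 0.544, 0.451]
contact_force: [-16.6, -4.6, 17.4]
width: 0.308
```

Run:
```python
from h import *
from rig import bot,eyes
s=bot.get_state();print(wb(np.array(s["tool_pos"])+[0,0,59]),s["contact_force"])
```

```text
[-88.14695441  -6.13749173  46.69973587] [-16.55384527  -4.61173392  17.41319446]
```

Both position and force show it is against the stop. I'll relieve the push, then open only part way, because the neighbouring planes are close.

Emit:
send_rows:
  plan:
    - [[-0.001,0.002,0,0],[-0.0015,0.004,0,0],[-0.0015,0.005,0,0]]

```text
time: 22.97
tool_pos: [585.7, -113.9, 43.0]
tcp_rot: [0.542, -0.455, -0.542, -0.454]
contact_force: [-0.1, -2.5, 1.5]
width: 0.303
```

Emit:
send_rows:
  plan:
    - [[0,0,0,0],[0,0,0,0],[0,0,0,0],[0,0,0,0],[0,0,0,0]]
  hand: 47

```text
time: 23.38
tool_pos: [586.8, -112.5, 42.3]
tcp_rot: [-0.542, 0.454, 0.542, 0.455]
contact_force: [-0.2, 0.5, 0.3]
width: 0.47
```

Emit:
send_rows:
  plan:
    - [[-0.01,0,0,0],[-0.03,0,0,0],[-0.06,0,0,0],[-0.1,0,0,0],[-0.13,0,0,0]]

```text
time: 23.8
tool_pos: [587.1, -112.8, 175.9]
tcp_rot: [0.543, -0.454, -0.541, -0.455]
contact_force: [0.3, -0.9, 0.6]
width: 0.467
```

Emit:
send_rows:
  plan:
    - [[-0.01,0.03,0,0],[-0.02,0.07,0,0],[-0.03,0.11,0,0],[-0.03,0.14,0,0],[-0.03,0.14,0,0]]

```text
time: 24.22
tool_pos: [443.6, -137.3, 204.1]
tcp_rot: [-0.541, 0.455, 0.541, 0.455]
contact_force: [-0.6, 1.1, 1.0]
width: 0.47
```

Run:
```python
from h import *
from rig import bot,eyes
import cv2
wrist('w18');K,T=wl('w18')
i=cv2.imread('pics/w18.png')
for nm,y,L,W in(("b",67,165,52),("s",-6,180,28)):
    for a in (0,-L): print(nm,a,proj(K,T,[bw([a,y+W/2,0]),bw([a,y-W/2,0])]).round(0).tolist())
c=eyes.camera("scene");i=c["color"][:,:,::-1].copy();K,T=c["camera_matrix"],c["world_from_camera"]
cv2.imwrite('pics/s18.png',cv2.resize(i[140:240,230:350],None,fx=6,fy=6,interpolation=cv2.INTER_CUBIC))
c=eyes.camera("top");i=c["color"][:,:,::-1].copy();cv2.imwrite('pics/t18.png',cv2.resize(i[120:240,300:420],None,fx=5,fy=5,interpolation=cv2.INTER_CUBIC))
s=bot.get_state();print(s["time"],s["tool_pos"],s["width"],s["contact_force"])
```

```text
b 0 [[378.0, 311.0], [346.0, 311.0]]
b -165 [[393.0, 229.0], [353.0, 229.0]]
s 0 [[325.0, 311.0], [308.0, 311.0]]
s -180 [[327.0, 219.0], [305.0, 219.0]]
24.3667 [ 449.35785246 -137.2420494   203.31121726] 0.46493944665129994 [0.09168312 0.51132198 0.04150934]
```

View pics/w18.png

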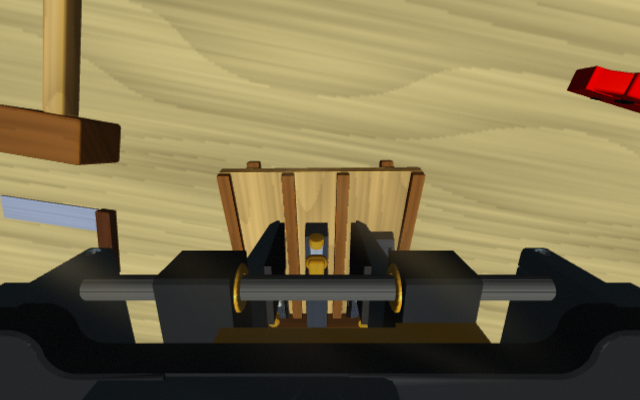

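View pics/s18.png

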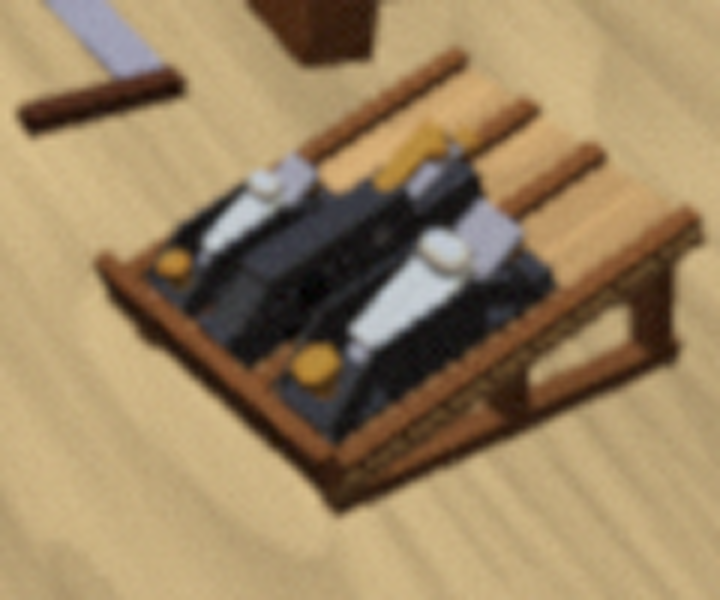

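View pics/t18.png

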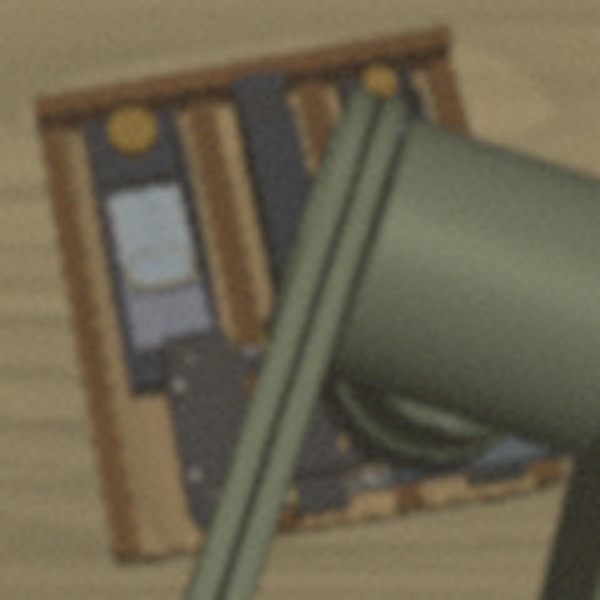

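Both planes lie flat between their strips. In the top view their toes meet the stop, block at about (130,115) and shoulder at about (262,80). I'll do a quick before/after check on the other items, then hand in.

Run:
```python
from h import *
from rig import bot,eyes
import cv2
a=cv2.cvtColor(cv2.imread('pics/scene0.png'),cv2.COLOR_BGR2GRAY);b=cv2.cvtColor(eyes.camera("scene")["color"],cv2.COLOR_RGB2GRAY)
for n,(x,y,w,h) in dict(small=(255,165,20,24),tin=(268,248,34,32),square=(232,136,30,28),mallet=(270,120,30,32)).items():
    r=cv2.matchTemplate(b[y-8:y+h+8,x-8:x+w+8],a[y:y+h,x:x+w],cv2.TM_CCOEFF_NORMED);_,m,_,l=cv2.minMaxLoc(r);print(n,round(m,3),l[0]-8,l[1]-8)
s=bot.get_state();print(s["time"],np.abs(s["joint_vel"]).max())
```

```text
small 0.99 0 0
tin 0.998 0 0
square 0.999 0 0
mallet 0.999 0 0
24.4167 0.022111357345885353
```

```bash
python3 -c "
from rig import bot
print(bot.finish_job())"
```

```text
the job is handed in; nothing more can be done
None
```

Both planes are in the till, and I handed the job in at about 24.5 s. I set each one down in its own bay about 40 mm short of the stop, pressed it flat, slid it down on its sole at low speed, and released it.

**Last checks**
- **Against the stop:** both planes stopped moving while the push force rose to about 17 N. The pictures show both toes against the stop.
- **Flat on the board:** the heights I measured for both planes fit lying flat, and the pictures agree.
- **Position in the bays:** the block plane was at about y = +66 mm and the shoulder plane at about −6 mm, both well inside the limits.
- **Other items:** the small plane, wax tin, try square and mallet shifted 0 px between the first and last scene pictures. The red look-alikes were not touched.

**What disagreed:** the fingers end about 40 mm short of the reported TCP. The first grasp therefore closed on air above the block plane, touching nothing. Wrist and scene pictures showed the offset, and I corrected for it from then on. My fitted board position is only good to about 2 mm: by it, the stop contacts came at toe positions of about −1.5 mm and +2 mm. I relied on the contact force there, not the fit.

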